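Put four bench tools back on their shadow boards

TASK

Put the four bench tools away on the shadow boards: lay the pliers, the spring clamp and the sanding block and stand the tape measure each squarely on the dark outline that matches it, pointing the same way as the outline. The tape measure has been left on the pliers' board, so it has to leave before the pliers go there. Leave the pale timber offcut at the front where it is.

Things in the scene. Friction and masses are not known exactly. Their poses are not given: they have to be found in the camera images.
- pliers_mid (a point): combination pliers, red grips, 56 x 170 x 12 mm, 0.21 kg, lying flat; middle of length and width, half-way up (6 mm over its support). y runs lengthwise to the steel nose (85 mm away), z up. The nose is 23 mm wide at 20 to 50 mm along +y; the two grips together are widest, 56 mm with near-parallel flanks, 30 to 45 mm along -y. Balance point 8 mm along -y.
- clamp_mid (a point): spring clamp, orange grips, 74 x 137 x 24 mm, 0.11 kg, lying flat; middle of length and width, half-way up (12 mm over its support). A V shape: y runs lengthwise to the two spread orange grips (75 mm over all at the end); the jaws, 14 mm wide together, are at -y; z up. At the middle it is 47 mm wide across x, each flank tapering by 10 degrees towards the jaws.
- block_mid (a point): brown cork sanding block wrapped in abrasive, 63 x 111 x 36 mm (own x, y, z), 0.08 kg, lying flat; its centre, 18 mm over its support. Both ends are alike.
- tape_mid (a point): pocket tape measure, yellow case, 0.28 kg, standing on edge: case 32 mm wide across x, 82 mm long over all along y, 66 mm high; middle of length and width, half-way up (33 mm over its support). The solid case spans y = -29 to +40 mm, so grip it about 6 mm along +y; the small metal hook sticks out at -y; z up. At the start it stands on the pliers' board.
- pliers_board_head (a point): plywood shadow board, 90 x 190 x 6 mm, fixed flat on the bench; its dark outline is the pliers from above, 3 mm larger all round. Point: middle of its head edge (a short edge), on the top face, 6 mm over the bench. y runs along the board, outward over that edge, z up. Outline centre: 95 mm from here along -y. The nose points to the head edge (+y).
- clamp_board_head (a point): plywood shadow board, 90 x 190 x 6 mm, fixed flat on the bench; its dark outline is the spring clamp from above, 3 mm larger all round. Point: middle of its head edge (a short edge), on the top face, 6 mm over the bench. y runs along the board, outward over that edge, z up. Outline centre: 95 mm from here along -y. The spread grips are towards the head edge (+y).
- block_board_head (a point): plywood shadow board, 90 x 190 x 6 mm, fixed flat on the bench; its dark outline is the sanding block from above, 3 mm larger all round. Point: middle of its head edge (a short edge), on the top face, 6 mm over the bench. y runs along the board, outward over that edge, z up. Outline centre: 95 mm from here along -y. A plain rectangle: either way round is right.
- tape_board_head (a point): plywood shadow board, 90 x 190 x 6 mm, fixed flat on the bench; its dark outline is the tape measure from above, 3 mm larger all round. Point: middle of its head edge (a short edge), on the top face, 6 mm over the bench. y runs along the board, outward over that edge, z up. Outline centre: 95 mm from here along -y. The smallest; the narrow hook end points away from the head edge (-y).
- offcut_mid (a point): bystander: pale timber offcut, 45 x 140 x 19 mm (own x, y, z), lying on the bench; its centre. Leave it alone.

How it is judged (in metres and radians):
At the end, for the whole second after the job is handed in: Each of the four tools rests on its own board, still and upright as it was found (within 0.12 rad; 6 mm in height), its middle within 13 mm of the outline's middle along and across the board, turned within 0.22 rad of the outline and, but for the sanding block, pointing the same way as the outline (x of pliers_mid in the frame of pliers_board_head between -0.013 and 0.013 m and y of pliers_mid in the frame of pliers_board_head between -0.108 and -0.082 m and z of pliers_mid in the frame of pliers_board_head between 0 and 0.012 m and angle between each of pliers_mid, clamp_mid, block_mid, tape_mid's own z axis and vertical below 0.12 rad and angle between the y axis of pliers_mid and the y axis of pliers_board_head, either way round below 0.22 rad and y of pliers_board_head in the frame of pliers_mid above 0 m and linear speed of each of pliers, clamp, block, tape below 0.02 m/s and angular speed of each of pliers, clamp, block, tape below 0.5 rad/s and x of clamp_mid in the frame of clamp_board_head between -0.013 and 0.013 m and y of clamp_mid in the frame of clamp_board_head between -0.108 and -0.082 m and z of clamp_mid in the frame of clamp_board_head between 0.006 and 0.018 m and angle between the y axis of clamp_mid and the y axis of clamp_board_head, either way round below 0.22 rad and y of clamp_board_head in the frame of clamp_mid above 0 m and x of block_mid in the frame of block_board_head between -0.013 and 0.013 m and y of block_mid in the frame of block_board_head between -0.108 and -0.082 m and z of block_mid in the frame of block_board_head between 0.012 and 0.024 m and angle between the y axis of block_mid and the y axis of block_board_head, either way round below 0.22 rad and x of tape_mid in the frame of tape_board_head between -0.013 and 0.013 m and y of tape_mid in the frame of tape_board_head between -0.108 and -0.082 m and z of tape_mid in the frame of tape_board_head between 0.027 and 0.039 m and angle between the y axis of tape_mid and the y axis of tape_board_head, either way round below 0.22 rad and y of tape_board_head in the frame of tape_mid above 0 m); the robot touches nothing.
It fails at once if the timber offcut is moved by more than 25 mm or tipped over (distance of offcut_mid from where it was at the start of the episode above 0.025 m or angle between offcut_mid's own z axis and vertical above 0.5 rad).
It also fails if it takes over 109 s, if anything falls off the work surface, if the arm or the gripper's body presses on something with over 40 N, if the wrist force passes 120 N, or if a joint passes its speed limit or range.

ROBOT

A 6-joint arm with a two-finger parallel gripper is mounted at the origin on the work surface; the furniture and walls round the work are solid. World frame = base frame: x ahead of the robot, y to its left, z up, the work surface at z = 0. Lengths are in mm, angles in rad, forces in N, time in s.
With the tool pointing down it reaches from about 300 to 850 mm from the base axis. Payload 4.2 kg.
Tool frame: the origin (TCP) lies at the very end of the fingers, on their centre line; the grasp point (between the pads) lies 19 mm behind it (manip.pinch_z is the z of the grasp point in the tool frame, in mm); z points along the fingers, y is the direction in which the jaws open and shut (so a half turn about z gives the same grasp; the last joint's range is limited). The gripper opens to 91 mm and grips with 3 to 60 N. Pads are 32 mm wide; open, the fingers measure 118 mm over their backs; the gripper's body (76 mm by 178 mm) begins 60 mm behind the grasp point.
Start: joints at [-0.02, 0.32, 1.565, -0, 1.257, -0.02], TCP at [575.016, 0, 213.976] pointing down, gripper open.
Joint ranges: [-3.11, 3.11], [-0.84, 2.01], [0.21, 2.61], [-1.34, 4.49], [0.05, 2.63], [-2.56, 2.56]. Speed limits (rad/s): [2.57, 2.57, 3.14, 3.14, 3.14, 3.14].

INTERFACE

Orientations are given as [roll, pitch, yaw] about the fixed x, y, z axes, in that order (R = Rz(yaw) Ry(pitch) Rx(roll)).
In Python, from bench import manip gives the robot as it stands.
- The arm moves only by the shell command python3 -m jog 'ROWS' [OPENING] [FORCE]. ROWS is JSON, a list of rows, each an object of numbers: "x", "y", "z": the shift along the tool's x, y, z in m; "rx", "ry", "rz": the turn, a rotation vector about the tool's x, y, z in rad. A call has 1 to 10 rows; each row is the pose to reach, as a shift and turn from the pose commanded when the call began, along the tool's axes at that moment; what a row does not reach only later rows make up. A row lasts 1/12 s, in which the tool goes at most 41.7 mm and 7.16 degrees, less where a joint would pass 70% of its speed; a pose out of reach is approached as far as the arm can. A call with a gripper value outside its range is refused whole. OPENING is the closure, from -1 (fully open) to 1 (shut), set as the call begins (- or left out, the last holds). The fingers move at their own pace and stop on an object; FORCE is the grip in N (left out, the last holds). Time passes only in rows, so rows that repeat a pose let the fingers close. It gives the time, the measured TCP pose, the force and the opening at its end, in the units of the state.
- manip.get_obs(): the state, without advancing time (a new reading comes with each control period).
- manip.capture(name): name is "scene" or "side" or "wrist"; returns a dict with "frame" (400x640x3 uint8, red, green, blue), "range_z" (400x640 float32, mm along the optical axis (not along the pixel's ray), 0 where there is no reading), "fx", "fy", "cx", "cy" (pixels), "D" ([k1, k2, p1, p2, k3] as OpenCV has them; the pictures are not rectified), "extrinsics" (4x4, takes a point from camera to world coordinates); the wrist camera has in their place "tool_from_camera" (4x4, takes a point from camera to tool coordinates, whose origin is the TCP and whose axes are the flange's). Camera axes: x right, y up, looking along -z (the intrinsics and any distortion apply to the point x, -y, -z); pixel columns grow to the right and rows downward; lengths in mm; the calibration is good to about 2 mm. A picture is of the moment at which its call begins: read the wrist's pose just before it.
- manip.hand_in(): hands the job in, once; it reports no verdict.
The state is a dict: "clock": time; "q": joint angles; "qd": joint speeds; "joint_efforts": joint torques, N m; "ee_pos": TCP position; "ee_rot": TCP orientation; "contact_force": force on the tool from outside, world axes, zero at the start; "moment": the same for the moment, N m; "opening": finger opening in mm.
Only numpy, scipy, OpenCV 4.12 (cv2) and the standard library are available. Lean on these libraries where they do the work, as an engineer would, in place of code of your own. Each camera call takes 0.05 s, during which the arm holds its last target.

## Working session

There is one attempt and no reset: what is moved stays moved. The work goes in short steps, Python scripts to look and compute and a shell command to move; the robot and the scene stay as the last step left them, time stands still between calls to the robot, and variables do not carry over. Pictures are saved under pics/ and viewed, and the job is handed in when it is done.

```bash
ls; mkdir -p pics; cat > h.py <<'E'
import numpy as np, cv2
from bench import manip
from scipy.spatial.transform import Rotation as Ro
def grab(n):
    o=manip.get_obs(); c=manip.capture(n); c['o']=o
    if 'extrinsics' not in c:
        T=np.eye(4);T[:3,:3]=Ro.from_euler('xyz',o['ee_rot']).as_matrix();T[:3,3]=o['ee_pos'];c['extrinsics']=T@c['tool_from_camera']
    return c
def save(c,f): cv2.imwrite(f,c['frame'][:,:,::-1])
def cast(c,uv,z):
    uv=np.asarray(uv,float).reshape(-1,1,2)
    K=np.array([[c['fx'],0,c['cx']],[0,c['fy'],c['cy']],[0,0,1]])
    n=cv2.undistortPoints(uv,K,np.array(c['D'],float))[:,0]
    d=np.c_[n[:,0],-n[:,1],-np.ones(len(n))]
    E=np.array(c['extrinsics']); d=d@E[:3,:3].T; p=E[:3,3]
    return p+d*((z-p[2])/d[:,2])[:,None]
E
python3 - <<'E'
from h import *
for n in ['scene','side','wrist']:
    c=grab(n); save(c,f'pics/{n}0.png'); E=np.array(c['extrinsics']); print(n,E.round(2).tolist(),c['fx'],c['D'])
print(manip.get_obs()); print(manip.pinch_z)
E
```

```text
pics
scene [[0.58, 0.51, -0.64, -203.37], [-0.82, 0.36, -0.45, -492.09], [0.0, 0.78, 0.62, 710.39], [0.0, 0.0, 0.0, 1.0]] 363.604679336115 [-0.06534201  0.          0.          0.          0.        ]
side [[0.99, 0.1, -0.08, 336.34], [-0.13, 0.67, -0.73, -841.44], [-0.02, 0.74, 0.67, 771.64], [0.0, 0.0, 0.0, 1.0]] 362.6494883807428 [-0.06776057  0.          0.          0.          0.        ]
wrist [[1.0, 0.0, 0.0, 574.24], [-0.0, 0.96, 0.29, 84.25], [-0.0, -0.29, 0.96, 383.78], [0.0, 0.0, 0.0, 1.0]] 306.48934402306116 [-0.01599426  0.          0.          0.          0.        ]
{'clock': 0.15, 'q': array([-2.00050043e-02,  3.20172472e-01,  1.56538115e+00,  3.60643167e-05,
        1.25740926e+00, -2.00019885e-02]), 'qd': array([-1.01955493e-03, -2.90862300e-03, -3.83694699e-03,  1.48967241e-03,
       -3.80642553e-04,  8.95245281e-05]), 'joint_efforts': array([-5.72294630e-04, -4.12774551e+01, -2.32154489e+01,  7.26667210e-02,
        4.33494255e-02, -9.00343002e-05]), 'ee_pos': array([5.74624632e+02, 1.69176812e-02, 2.13304519e+02]), 'ee_rot': array([-3.14022338e+00, -6.16911610e-05,  1.57078213e+00]), 'contact_force': array([ 1.00627278, -0.11752908, -0.34669002]), 'moment': array([ 0.01547175, -0.01502493,  0.03281612]), 'opening': 91.02334651196209}
-18.8
```

View pics/scene0.png

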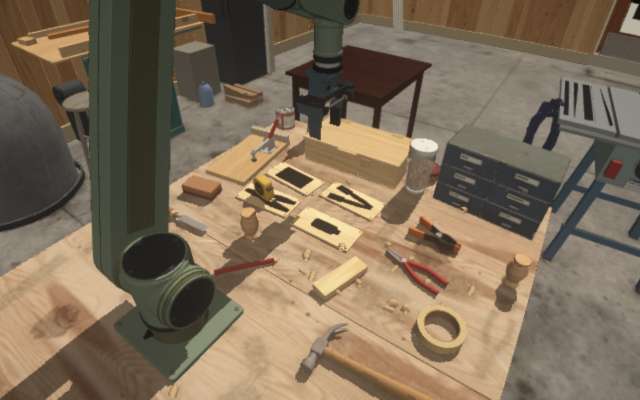

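View pics/side0.png

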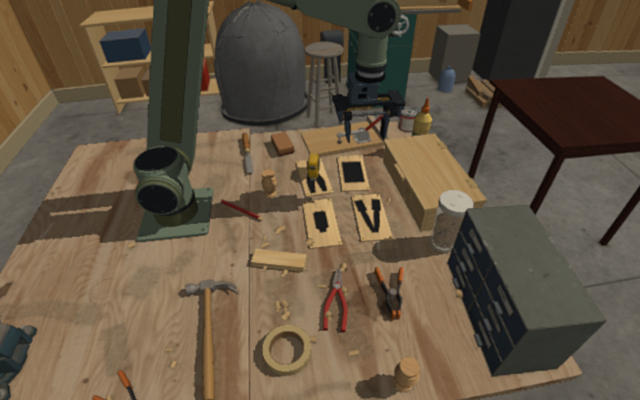

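View pics/wrist0.png

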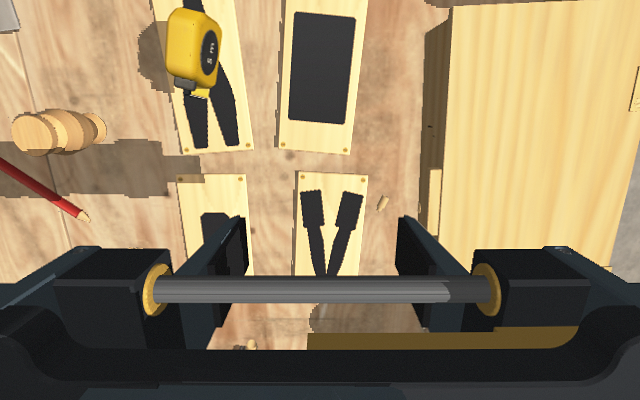

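The scene view shows the pliers at about (420,270), the clamp at (437,235), the cork block at (202,187) and the tape at (265,190) on the pliers' board. The offcut is at (340,277). The wrist view shows all four boards: pliers upper left, block upper right, tape lower left and clamp lower right.

```bash
python3 - <<'E'
from h import *
c=grab('side')
P={'pl_nose':(338,268),'pl_gripL':(326,325),'pl_gripR':(345,326),'cl_jaw':(394,315),'cl_g1':(379,270),'cl_g2':(402,270),'block':(283,144),'off':(278,260),'tape':(313,160),'plb_head?':(310,162),'tapeb_a':(304,202),'tapeb_b':(328,200),'tapeb_c':(340,244),'tapeb_d':(314,247),'clb_a':(353,197),'clb_d':(366,240),'clb_c':(391,237),'roll tape':(287,350),'bottle stool':(269,190),'jar':(450,245),'hammer':(240,290),'crate corner':(428,225)}
for k,v in P.items(): print(k,cast(c,v,10)[0].round(0)[:2])
f=c['frame'][:,:,::-1]
cv2.imwrite('pics/sidezoom.png',cv2.resize(f[120:350,220:460],None,fx=2.6,fy=2.6,interpolation=2))
c=grab('wrist')
for k,v in {'plb_h':((180,0),(228,0)),'plb_foot':((184,153),(253,148)),'blb_foot':((278,148),(351,154)),'tpb_far':((177,176),(246,174)),'clb_far':((295,170),(368,178)),'wblk':((288,70),(356,70))}.items(): print(k,cast(c,v,6).round(0)[:,:2].tolist())
E
```

```text
pl_nose [ 452. -280.]
pl_gripL [ 397. -434.]
pl_gripR [ 439. -443.]
cl_jaw [ 557. -433.]
cl_g1 [ 555. -302.]
cl_g2 [ 613. -311.]
block [348. 316.]
off [ 300. -231.]
tape [447. 196.]
plb_head? [435. 186.]
tapeb_a [392. -17.]
tapeb_b [467. -19.]
tapeb_c [ 472. -201.]
tapeb_d [ 400. -201.]
clb_a [546. -17.]
clb_d [ 545. -198.]
clb_c [ 617. -197.]
roll tape [ 305. -481.]
bottle stool [286.  57.]
jar [ 769. -251.]
hammer [ 201. -312.]
crate corner [ 736. -169.]
plb_h [[420.0, 188.0], [472.0, 188.0]]
plb_foot [[403.0, 20.0], [489.0, 26.0]]
blb_foot [[520.0, 26.0], [611.0, 19.0]]
tpb_far [[390.0, -9.0], [478.0, -7.0]]
clb_far [[540.0, -2.0], [633.0, -12.0]]
wblk [[535.0, 116.0], [614.0, 116.0]]
```

View pics/sidezoom.png

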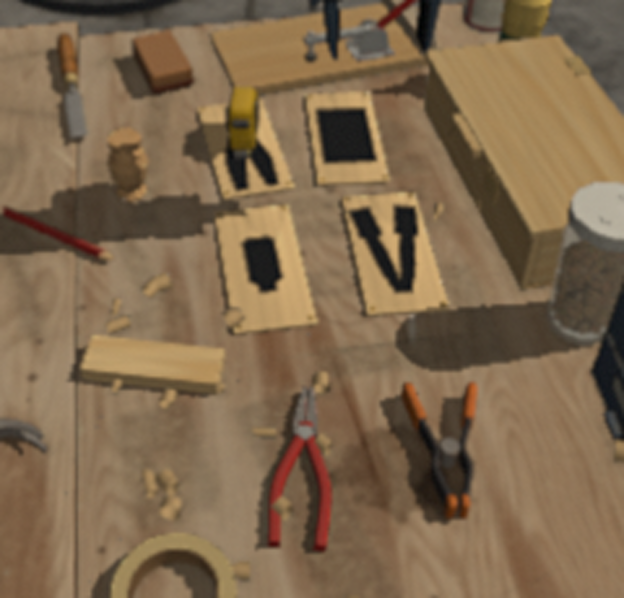

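```bash
cat >> h.py <<'E'
def cloud(c):
    h,w=c['range_z'].shape; v,u=np.mgrid[:h,:w]
    K=np.array([[c['fx'],0,c['cx']],[0,c['fy'],c['cy']],[0,0,1]])
    n=cv2.undistortPoints(np.stack([u,v],-1).reshape(-1,1,2).astype(float),K,np.array(c['D'],float))[:,0]
    Z=c['range_z'].reshape(-1)
    p=np.c_[n[:,0]*Z,-n[:,1]*Z,-Z]; E=np.array(c['extrinsics'])
    P=(p@E[:3,:3].T+E[:3,3]).reshape(h,w,3); P[c['range_z']<=0]=np.nan
    return P
E
python3 - <<'E'
from h import *
c=grab('wrist');P=cloud(c)
for uv in [(560,60),(445,30),(470,30),(500,150),(435,60),(440,200),(320,70),(195,50),(380,40)]: print(uv,P[uv[1],uv[0]].round(0))
c=grab('side');P=cloud(c)
m=(P[...,2]>25)&(P[...,0]>600)&(P[...,0]<900)&(P[...,1]>-220)&(P[...,1]<300)
print(np.nanpercentile(P[m][:,2],[5,25,50,75,95]))
for y in range(-200,300,50):
    k=m&(abs(P[...,1]-y)<8); print(y,np.nanmin(P[k][:,0]) if k.any() else None, np.nanmax(P[k][:,2]) if k.any() else None)
for uv in [(285,141),(340,271),(336,310),(333,292),(390,292),(278,258),(269,176),(450,200)]: print(uv,P[uv[1],uv[0]].round(0))
E
```

```text
(560, 60) [782. 117.  97.]
(445, 30) [690. 146.  67.]
(470, 30) [700. 141.  97.]
(500, 150) [743.  38.  97.]
(435, 60) [690. 122.  46.]
(440, 200) [692. -12.  95.]
(320, 70) [572. 116.   6.]
(195, 50) [454. 129.  67.]
(380, 40) [641. 149.   0.]
[ 41.19207399  95.86432243  97.95063228 100.36452015 335.28700302]
-200 725.7106660156278 167.95462338878087
-150 698.5005888054548 101.69211512016932
-100 694.8035113141207 102.86268691245039
-50 600.0395732446746 579.3524864342938
0 609.1019198408252 401.5006102826734
50 688.0114334674963 101.79802715565847
100 685.242369726265 102.07766348984728
150 682.0604321695995 101.10127627933252
200 803.3590350254228 215.5594624905043
250 730.4611185213234 42.55511737596612
(285, 141) [356. 293.  37.]
(340, 271) [ 455. -290.   10.]
(336, 310) [ 427. -396.    3.]
(333, 292) [ 427. -349.    9.]
(390, 292) [ 561. -379.   23.]
(278, 258) [ 300. -234.   22.]
(269, 176) [294.  31.  88.]
(450, 200) [ 739. -232.  164.]
```

```bash
python3 -m jog '[{"x":0.03,"y":-0.025,"z":-0.06},{"x":0.06,"y":-0.045,"z":-0.10},{"x":0.085,"y":-0.065,"z":-0.135},{"x":0.1,"y":-0.075,"z":-0.16},{"x":0.1,"y":-0.075,"z":-0.16},{"x":0.1,"y":-0.075,"z":-0.16},{"x":0.1,"y":-0.075,"z":-0.16},{"x":0.1,"y":-0.075,"z":-0.16}]' -1
python3 - <<'E'
from h import *
c=grab('wrist'); save(c,'pics/A.png'); np.save('A.npy',c,allow_pickle=True); print(c['o']['qd'])
E
```

```text
[ 4.49428422e-04 -4.03562928e-03 -2.31733138e-03 -1.93535184e-04
  6.29141479e-05  5.56023850e-04]invalid input at $[0]: expected keys x, y, z, rx, ry, rz
```

View pics/A.png

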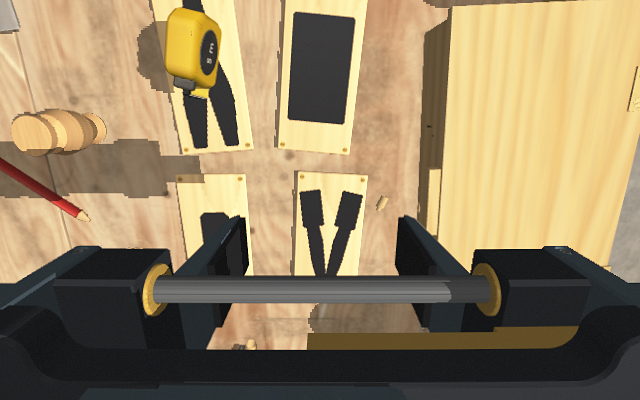

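The move was refused because every row needs all six keys, so the view has not changed. I'll retype the rows in full.

```bash
python3 -m jog '[{"x":0.03,"y":-0.02,"z":-0.02,"rx":0,"ry":0,"rz":0},{"x":0.05,"y":-0.03,"z":-0.05,"rx":0,"ry":0,"rz":0},{"x":0.065,"y":-0.045,"z":-0.08,"rx":0,"ry":0,"rz":0},{"x":0.08,"y":-0.06,"z":-0.115,"rx":0,"ry":0,"rz":0},{"x":0.1,"y":-0.075,"z":-0.14,"rx":0,"ry":0,"rz":0},{"x":0.1,"y":-0.075,"z":-0.16,"rx":0,"ry":0,"rz":0},{"x":0.1,"y":-0.075,"z":-0.16,"rx":0,"ry":0,"rz":0},{"x":0.1,"y":-0.075,"z":-0.16,"rx":0,"ry":0,"rz":0},{"x":0.1,"y":-0.075,"z":-0.16,"rx":0,"ry":0,"rz":0}]' -1
python3 - <<'E'
from h import *
c=grab('wrist'); save(c,'pics/A1.png'); np.save('A.npy',c,allow_pickle=True); print(c['o']['qd'].round(3))
E
```

```text
clock: 1.15
ee_pos: [499.7, 99.7, 372.9]
ee_rot: [-3.14, 0.0, 1.571]
contact_force: [0.0, 1.3, -1.3]
opening: 91.4
[-0.007  0.015  0.017 -0.001  0.002 -0.001]
```

View pics/A1.png

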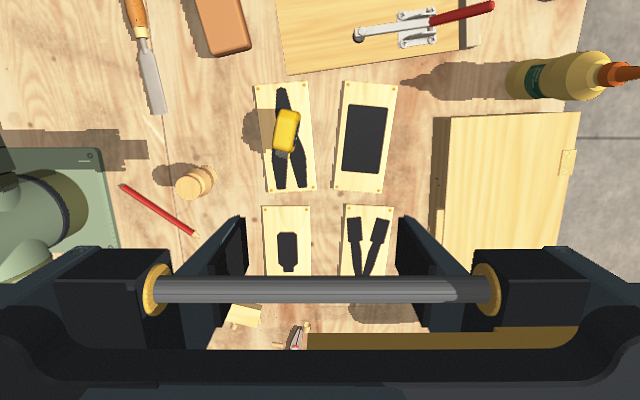

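The view now shows the tape at (287,130) on the pliers' board, the block board at (364,137), the block tool cut off at the top (225,25), and the tops of the tape and clamp boards at row 206.

```bash
python3 - <<'E'
from h import *
c=np.load('A.npy',allow_pickle=True).item()
f=c['frame'][:,:,::-1]
cv2.imwrite('pics/A1z.png',cv2.resize(f[70:290,240:420],None,fx=3.3,fy=2.7,interpolation=2)[:600])
hsv=cv2.cvtColor(f,cv2.COLOR_BGR2HSV)
for uv in [(345,150),(330,150),(315,185),(322,200),(260,100),(250,170),(385,110),(364,137)]: print(uv,hsv[uv[1],uv[0]])
P=cloud(c)
# boards by height
m=((P[...,2]>3.5)&(P[...,2]<9)).astype(np.uint8)*255
cv2.imwrite('pics/A1m.png',m)
E
```

```text
(345, 150) [90  5 55]
(330, 150) [ 19  78 239]
(315, 185) [ 28  58 255]
(322, 200) [ 18  84 229]
(260, 100) [ 25  70 254]
(250, 170) [ 16  96 229]
(385, 110) [150  13  61]
(364, 137) [160  13  57]
```

View pics/A1m.png

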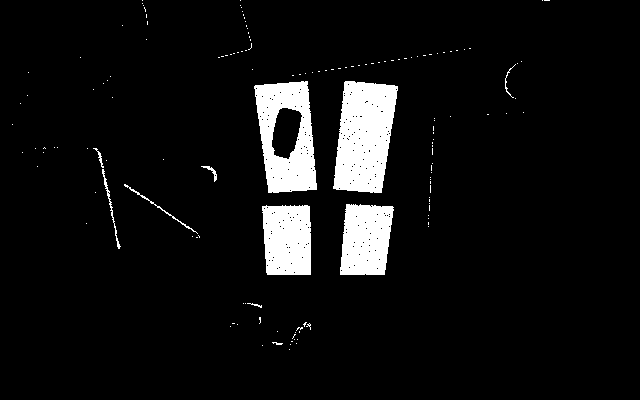

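View pics/A1z.png

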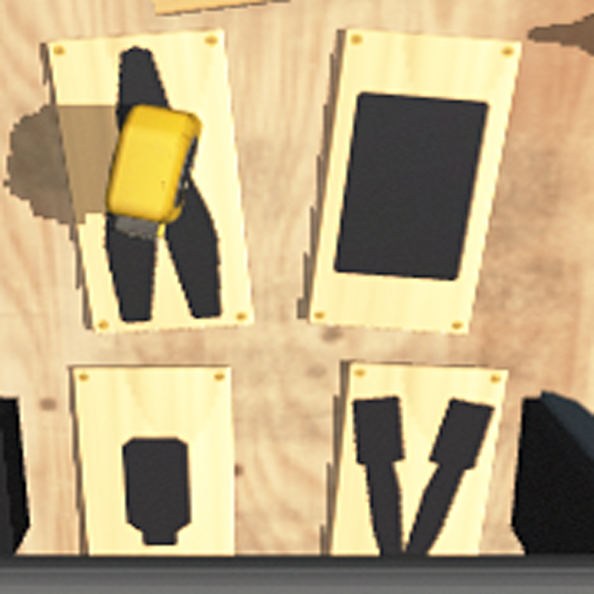

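```bash
cat >> h.py <<'E'
def rects(P,zlo,zhi,box,amin=300):
    m=((P[...,2]>zlo)&(P[...,2]<zhi)&(P[...,0]>box[0])&(P[...,0]<box[1])&(P[...,1]>box[2])&(P[...,1]<box[3])).astype(np.uint8)
    m=cv2.morphologyEx(m,cv2.MORPH_CLOSE,np.ones((3,3))); m=cv2.morphologyEx(m,cv2.MORPH_OPEN,np.ones((3,3)))
    n,L,S,C=cv2.connectedComponentsWithStats(m); out=[]
    for i in range(1,n):
        if S[i,4]<amin: continue
        q=P[(L==i)]; q=q[np.isfinite(q[:,0])]; z=np.median(q[:,2])
        (x,y),(w,h),a=cv2.minAreaRect(q[:,:2].astype(np.float32))
        if w>h: w,h,a=h,w,a+90   # h long; a = dir of w from x
        a=(a+90)%180-90
        out.append((x,y,w,h,a,z)); print('c %.1f %.1f  w %.1f h %.1f  longaxis-from-y %.2f deg z %.1f mean %s'%(*out[-1],q.mean(0).round(1)))
    return out
E
python3 - <<'E'
from h import *
c=np.load('A.npy',allow_pickle=True).item();P=cloud(c)
print('boards');rects(P,3.5,9,(360,660,-150,230),1000)
for lo in (12,30,55,68):
  print('tape',lo);rects(P,lo,80,(400,500,50,200),100)
print('block');rects(P,10,45,(300,420,200,400),100)
E
```

```text
boards
c 437.4 115.8  w 90.3 h 188.5  longaxis-from-y 4.32 deg z 5.8 mean [437.7 118.6   5.8]
c 572.4 115.7  w 90.3 h 188.6  longaxis-from-y -5.28 deg z 5.9 mean [572.4 120.6   5.9]
c 431.3 -77.4  w 90.1 h 144.5  longaxis-from-y -0.35 deg z 5.8 mean [432.  -75.    5.8]
c 583.7 -78.0  w 90.1 h 147.1  longaxis-from-y -3.34 deg z 5.9 mean [583.2 -74.5   5.9]
tape 12
c 439.9 127.9  w 36.2 h 82.6  longaxis-from-y -13.97 deg z 66.9 mean [443.1 134.8  62. ]
tape 30
c 440.6 131.1  w 36.1 h 76.2  longaxis-from-y -13.16 deg z 67.0 mean [442.8 135.1  63.6]
tape 55
c 440.2 132.0  w 34.9 h 72.9  longaxis-from-y -13.79 deg z 67.7 mean [442.1 136.3  66. ]
tape 68
c 440.9 134.9  w 29.8 h 45.5  longaxis-from-y -13.16 deg z 69.1 mean [441.  136.9  69.1]
block
c 348.9 292.3  w 63.7 h 77.2  longaxis-from-y 12.01 deg z 34.4 mean [351.3 289.1  32.9]
```

```bash
python3 -m jog '[{"x":0.02,"y":-0.03,"z":0.01,"rx":0,"ry":0,"rz":0.12},{"x":0.033,"y":-0.058,"z":0.03,"rx":0,"ry":0,"rz":0.235},{"x":0.033,"y":-0.058,"z":0.07,"rx":0,"ry":0,"rz":0.235},{"x":0.033,"y":-0.058,"z":0.11,"rx":0,"ry":0,"rz":0.235},{"x":0.033,"y":-0.058,"z":0.15,"rx":0,"ry":0,"rz":0.235},{"x":0.033,"y":-0.058,"z":0.19,"rx":0,"ry":0,"rz":0.235},{"x":0.033,"y":-0.058,"z":0.23,"rx":0,"ry":0,"rz":0.235},{"x":0.033,"y":-0.058,"z":0.25,"rx":0,"ry":0,"rz":0.235},{"x":0.033,"y":-0.058,"z":0.25,"rx":0,"ry":0,"rz":0.235},{"x":0.033,"y":-0.058,"z":0.25,"rx":0,"ry":0,"rz":0.235}]' -1
python3 - <<'E'
from h import *
c=grab('wrist'); save(c,'pics/B1.png'); P=cloud(c)
for lo in (12,30,55):
  print('tape',lo);rects(P,lo,80,(400,500,50,200),100)
E
```

```text
clock: 2.03
ee_pos: [441.1, 132.4, 122.6]
ee_rot: [-3.138, 0.002, 1.335]
contact_force: [0.8, -0.1, 0.7]
opening: 91.0
tape 12
c 440.5 131.8  w 34.6 h 74.5  longaxis-from-y -14.35 deg z 67.6 mean [442.6 140.4  63.6]
tape 30
c 440.5 131.8  w 34.6 h 74.5  longaxis-from-y -14.35 deg z 67.7 mean [442.4 139.9  64.4]
tape 55
c 440.4 131.6  w 34.5 h 73.2  longaxis-from-y -14.98 deg z 68.1 mean [442.1 138.8  66.3]
```

View pics/B1.png

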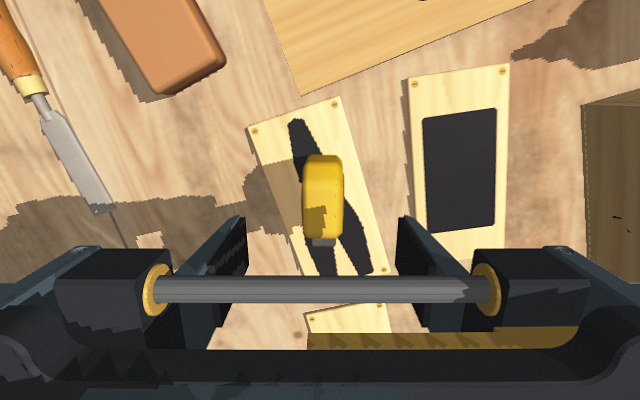

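The tape (case at 303–345, 155–240) is centred between the fingers with its hook towards the wrist. I'll go down and grip it.

```bash
python3 -m jog '[{"x":0,"y":0,"z":0.04,"rx":0,"ry":0,"rz":0.01},{"x":0,"y":0,"z":0.075,"rx":0,"ry":0,"rz":0.01},{"x":0,"y":0,"z":0.10,"rx":0,"ry":0,"rz":0.01},{"x":0,"y":0,"z":0.102,"rx":0,"ry":0,"rz":0.01},{"x":0,"y":0,"z":0.102,"rx":0,"ry":0,"rz":0.01},{"x":0,"y":0,"z":0.102,"rx":0,"ry":0,"rz":0.01}]' -1
python3 -m jog '[{"x":0,"y":0,"z":0,"rx":0,"ry":0,"rz":0},{"x":0,"y":0,"z":0,"rx":0,"ry":0,"rz":0},{"x":0,"y":0,"z":0,"rx":0,"ry":0,"rz":0},{"x":0,"y":0,"z":0,"rx":0,"ry":0,"rz":0},{"x":0,"y":0,"z":0,"rx":0,"ry":0,"rz":0},{"x":0,"y":0,"z":0,"rx":0,"ry":0,"rz":0},{"x":0,"y":0,"z":0,"rx":0,"ry":0,"rz":0},{"x":0,"y":0,"z":0,"rx":0,"ry":0,"rz":0}]' 1 25
```

```text
clock: 2.58
ee_pos: [444.1, 133.5, 24.0]
ee_rot: [3.138, -0.002, 1.326]
contact_force: [-0.2, -0.5, -0.1]
opening: 91.4
clock: 3.25
ee_pos: [442.0, 133.0, 21.9]
ee_rot: [-3.142, 0.0, 1.326]
contact_force: [1.0, -0.2, -0.1]
opening: 40.7
```

```bash
python3 -m jog '[{"x":0,"y":0,"z":0,"rx":0,"ry":0,"rz":0},{"x":0,"y":0,"z":0,"rx":0,"ry":0,"rz":0},{"x":0,"y":0,"z":0,"rx":0,"ry":0,"rz":0},{"x":0,"y":0,"z":0,"rx":0,"ry":0,"rz":0},{"x":0,"y":0,"z":0,"rx":0,"ry":0,"rz":0}]' 1 25

```

```text
clock: 3.67
ee_pos: [442.0, 133.0, 21.9]
ee_rot: [3.142, 0.0, 1.326]
contact_force: [0.8, -0.0, -1.0]
opening: 31.6
```

```bash
cat > go.py <<'E'
# usage: go.py x y z yaw : shift in tool axes (mm, rad) from the present pose (tool down)
import sys,numpy as np
from bench import manip
from scipy.spatial.transform import Rotation as Ro
o=manip.get_obs(); R=Ro.from_euler('xyz',o['ee_rot']); t=np.array([float(a) for a in sys.argv[1:4]])
d=R.inv().apply(t-o['ee_pos']); y=float(sys.argv[4])
Rt=Ro.from_euler('xyz',[np.pi,0,y]); print('xyz mm',d.round(1),'rot',(R.inv()*Rt).as_rotvec().round(3), 'gripped',round(o['opening'],1))
E
python3 -m jog '[{"x":0,"y":0,"z":-0.03,"rx":0,"ry":0,"rz":0},{"x":0,"y":0,"z":-0.07,"rx":0,"ry":0,"rz":0},{"x":0,"y":0,"z":-0.1,"rx":0,"ry":0,"rz":0},{"x":-0.02,"y":0,"z":-0.1,"rx":0,"ry":0,"rz":0},{"x":-0.05,"y":0,"z":-0.1,"rx":0,"ry":0,"rz":0},{"x":-0.09,"y":0.01,"z":-0.1,"rx":0,"ry":0,"rz":0},{"x":-0.12,"y":0.02,"z":-0.1,"rx":0,"ry":0,"rz":-0.05},{"x":-0.15,"y":0.03,"z":-0.1,"rx":0,"ry":0,"rz":-0.12},{"x":-0.18,"y":0.04,"z":-0.1,"rx":0,"ry":0,"rz":-0.18},{"x":-0.205,"y":0.044,"z":-0.1,"rx":0,"ry":0,"rz":-0.239}]' 1 25
python3 go.py 431.2 -93 30 1.565
python3 - <<'E'
from h import *
c=grab('wrist'); save(c,'pics/C1.png'); P=cloud(c)
print('boards');rects(P,3.5,9,(360,660,-250,230),1000)
rects(P,60,200,(360,500,-200,0),100)
E
```

```text
clock: 4.5
ee_pos: [435.1, -78.6, 121.8]
ee_rot: [3.141, 0.0, 1.567]
contact_force: [1.1, 0.0, -2.5]
opening: 31.7
xyz mm [-14.4  -3.9  91.8] rot [0.    0.    0.002] gripped 31.7
boards
c 442.3 54.2  w 67.4 h 90.5  longaxis-from-y -85.76 deg z 5.9 mean [441.5  53.4   5.9]
c 567.1 54.4  w 67.2 h 92.7  longaxis-from-y 85.13 deg z 5.8 mean [566.4  53.6   5.8]
c 583.2 -89.7  w 91.2 h 167.8  longaxis-from-y -3.17 deg z 5.9 mean [584.4 -76.7   5.9]
c 431.8 -59.0  w 90.1 h 105.9  longaxis-from-y 0.23 deg z 5.7 mean [431.2 -45.5   5.7]
c 434.0 -60.2  w 40.8 h 41.8  longaxis-from-y 42.94 deg z 165.0 mean [434.6 -55.7 160.6]
c 432.7 -147.2  w 74.3 h 167.5  longaxis-from-y 0.80 deg z 168.5 mean [434.3 -91.9 171.9]
```

View pics/C1.png

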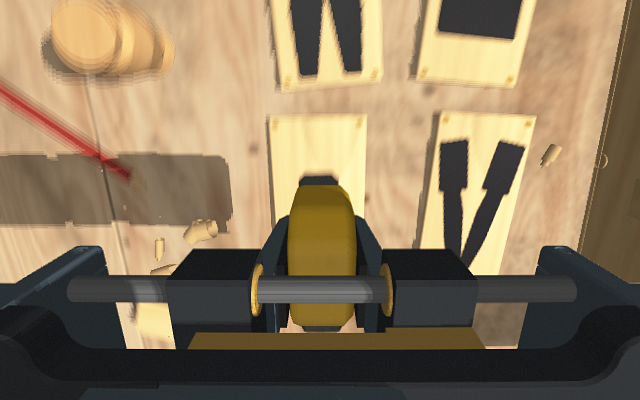

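The tape is held upright over its board. The board head is at row 115 and the far end of the outline shows at (318,182).

```bash
python3 -m jog '[{"x":-0.018,"y":-0.004,"z":0.04,"rx":0,"ry":0,"rz":0},{"x":-0.018,"y":-0.004,"z":0.07,"rx":0,"ry":0,"rz":0},{"x":-0.018,"y":-0.004,"z":0.085,"rx":0,"ry":0,"rz":0},{"x":-0.018,"y":-0.004,"z":0.085,"rx":0,"ry":0,"rz":0},{"x":-0.018,"y":-0.004,"z":0.085,"rx":0,"ry":0,"rz":0}]' 1 25
python3 go.py 431.5 -93 22.5 1.568
```

```text
clock: 4.97
ee_pos: [430.2, -94.2, 36.4]
ee_rot: [-3.139, -0.001, 1.564]
contact_force: [-0.5, -0.2, -2.1]
opening: 31.7
xyz mm [ 1.2  1.3 13.9] rot [-0.002 -0.001 -0.004] gripped 31.7
```

```bash
python3 -m jog '[{"x":0.001,"y":0.001,"z":0.005,"rx":0,"ry":0,"rz":0},{"x":0.001,"y":0.001,"z":0.010,"rx":0,"ry":0,"rz":0},{"x":0.001,"y":0.001,"z":0.0135,"rx":0,"ry":0,"rz":0},{"x":0.001,"y":0.001,"z":0.0135,"rx":0,"ry":0,"rz":0},{"x":0.001,"y":0.001,"z":0.0135,"rx":0,"ry":0,"rz":0},{"x":0.001,"y":0.001,"z":0.0135,"rx":0,"ry":0,"rz":0}]' 1 25
python3 go.py 431.5 -93 22.0 1.568
```

```text
clock: 5.47
ee_pos: [432.1, -93.5, 23.8]
ee_rot: [3.141, 0.0, 1.565]
contact_force: [-0.1, -0.1, -3.1]
opening: 31.8
xyz mm [ 0.5 -0.6  1.8] rot [ 0.001  0.    -0.003] gripped 31.8
```

```bash
python3 -m jog '[{"x":0,"y":0,"z":0.0015,"rx":0,"ry":0,"rz":0},{"x":0,"y":0,"z":0.0015,"rx":0,"ry":0,"rz":0},{"x":0,"y":0,"z":0.0015,"rx":0,"ry":0,"rz":0},{"x":0,"y":0,"z":0.0015,"rx":0,"ry":0,"rz":0}]' 1 25
python3 -m jog '[{"x":0,"y":0,"z":0,"rx":0,"ry":0,"rz":0},{"x":0,"y":0,"z":0,"rx":0,"ry":0,"rz":0},{"x":0,"y":0,"z":0,"rx":0,"ry":0,"rz":0},{"x":0,"y":0,"z":0,"rx":0,"ry":0,"rz":0},{"x":0,"y":0,"z":0,"rx":0,"ry":0,"rz":0},{"x":0,"y":0,"z":0,"rx":0,"ry":0,"rz":0}]' -0.2
python3 -m jog '[{"x":0,"y":0,"z":-0.04,"rx":0,"ry":0,"rz":0},{"x":0,"y":0,"z":-0.08,"rx":0,"ry":0,"rz":0},{"x":-0.02,"y":0,"z":-0.12,"rx":0,"ry":0,"rz":0},{"x":-0.05,"y":0,"z":-0.15,"rx":0,"ry":0,"rz":0},{"x":-0.08,"y":0.02,"z":-0.18,"rx":0,"ry":0,"rz":0},{"x":-0.11,"y":0.04,"z":-0.2,"rx":0,"ry":0,"rz":0},{"x":-0.13,"y":0.06,"z":-0.22,"rx":0,"ry":0,"rz":0},{"x":-0.13,"y":0.06,"z":-0.22,"rx":0,"ry":0,"rz":0},{"x":-0.13,"y":0.06,"z":-0.22,"rx":0,"ry":0,"rz":0},{"x":-0.13,"y":0.06,"z":-0.22,"rx":0,"ry":0,"rz":0}]' -1
python3 - <<'E'
from h import *
c=grab('wrist'); save(c,'pics/D1.png'); P=cloud(c);print(c['o']['ee_pos'])
print('boards');rects(P,3.5,9,(360,660,-250,0),1000)
print('tape');
for lo in (12,55):rects(P,lo,90,(380,480,-160,-40),100)
print('rest');rects(P,7,60,(360,650,-500,-205),60)
E
```

```text
clock: 5.8
ee_pos: [431.9, -93.5, 22.0]
ee_rot: [3.141, 0.0, 1.565]
contact_force: [0.4, -0.0, -2.2]
opening: 31.9
clock: 6.3
ee_pos: [432.0, -93.6, 22.0]
ee_rot: [3.141, 0.0, 1.565]
contact_force: [-0.7, -0.1, -0.5]
opening: 54.8
clock: 7.13
ee_pos: [490.1, -223.3, 240.9]
ee_rot: [-3.139, -0.001, 1.565]
contact_force: [-0.1, -0.0, -0.4]
opening: 90.9
[ 490.13694673 -223.30809489  240.90765453]
boards
c 431.9 -111.1  w 90.5 h 169.8  longaxis-from-y 0.27 deg z 5.7 mean [ 435.7 -111.3    5.7]
c 582.1 -110.4  w 90.6 h 169.3  longaxis-from-y -3.21 deg z 5.8 mean [ 582.  -106.5    5.8]
tape
c 429.9 -99.3  w 36.5 h 83.0  longaxis-from-y -1.01 deg z 66.5 mean [432.9 -96.5  59.8]
c 429.5 -95.3  w 35.5 h 73.6  longaxis-from-y 2.03 deg z 68.0 mean [430.9 -93.4  66. ]
rest
c 365.4 -248.9  w 14.5 h 50.5  longaxis-from-y -5.77 deg z 18.0 mean [ 366.1 -243.7   16.1]
c 449.6 -335.8  w 50.8 h 137.3  longaxis-from-y -24.85 deg z 11.3 mean [ 442.4 -330.8   11.4]
c 570.1 -345.8  w 50.7 h 98.8  longaxis-from-y 4.62 deg z 22.0 mean [ 562.7 -349.    19.7]
c 402.3 -323.6  w 9.0 h 22.6  longaxis-from-y 81.68 deg z 9.9 mean [ 402.2 -323.     9.6]
c 364.1 -461.0  w 10.8 h 14.1  longaxis-from-y -13.20 deg z 13.9 mean [ 365.2 -458.8   13.1]
```

View pics/D1.png

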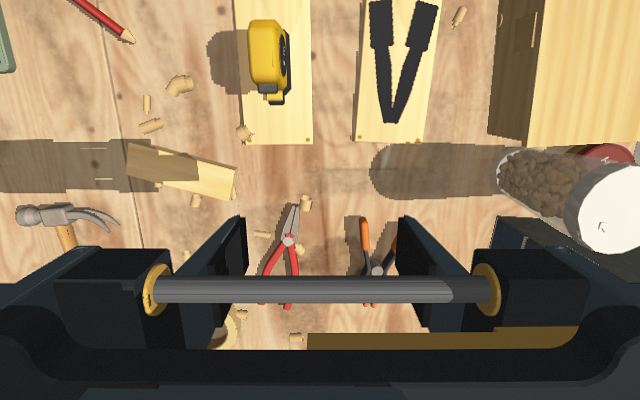

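The tape stands on its outline at (268,60). The pliers' nose is at (290,215) and the clamp at (375,245), both partly hidden by the gripper, so I'll move over them.

```bash
python3 -m jog '[{"x":-0.03,"y":0,"z":-0.01,"rx":0,"ry":0,"rz":0},{"x":-0.07,"y":0,"z":-0.02,"rx":0,"ry":0,"rz":0},{"x":-0.11,"y":0,"z":-0.03,"rx":0,"ry":0,"rz":0},{"x":-0.15,"y":0,"z":-0.04,"rx":0,"ry":0,"rz":0},{"x":-0.18,"y":0,"z":-0.06,"rx":0,"ry":0,"rz":0},{"x":-0.2,"y":0,"z":-0.06,"rx":0,"ry":0,"rz":0},{"x":-0.2,"y":0,"z":-0.06,"rx":0,"ry":0,"rz":0},{"x":-0.2,"y":0,"z":-0.06,"rx":0,"ry":0,"rz":0},{"x":-0.2,"y":0,"z":-0.06,"rx":0,"ry":0,"rz":0}]' -1
python3 - <<'E'
from h import *
c=grab('wrist'); save(c,'pics/E1.png'); P=cloud(c);print(c['o']['ee_pos'])
np.save('E.npy',c,allow_pickle=True)
f=c['frame'][:,:,::-1]; cv2.imwrite('pics/E1z.png',cv2.resize(f[80:260,240:440],None,fx=3.3,fy=3.3,interpolation=2))
for lo in (3,5,7):
  print('rest',lo);rects(P,lo,60,(360,650,-500,-225),60)
E
```

```text
clock: 7.93
ee_pos: [489.4, -422.0, 300.7]
ee_rot: [-3.14, -0.003, 1.566]
contact_force: [0.1, 0.5, -0.7]
opening: 91.5
[ 489.426626   -422.02256834  300.73285348]
rest 3
c 366.5 -248.4  w 14.0 h 44.7  longaxis-from-y -2.95 deg z 17.8 mean [ 366.2 -246.6   15.4]
c 434.2 -355.7  w 55.9 h 183.3  longaxis-from-y -12.93 deg z 11.4 mean [ 436.1 -357.3   11.4]
c 569.1 -371.9  w 72.3 h 136.2  longaxis-from-y -7.47 deg z 22.0 mean [ 569.7 -364.5   19.9]
c 402.2 -325.6  w 9.6 h 23.9  longaxis-from-y 80.56 deg z 10.0 mean [ 402.4 -325.5    9.8]
c 364.4 -461.2  w 11.0 h 15.2  longaxis-from-y -10.34 deg z 13.7 mean [ 365.4 -459.7   13. ]
rest 5
c 366.5 -248.4  w 14.0 h 44.7  longaxis-from-y -2.95 deg z 17.9 mean [ 366.2 -246.5   15.6]
c 434.2 -355.7  w 55.9 h 183.3  longaxis-from-y -12.93 deg z 11.4 mean [ 436.1 -357.3   11.5]
c 569.1 -371.9  w 72.3 h 136.2  longaxis-from-y -7.47 deg z 22.0 mean [ 569.8 -364.1   20.2]
c 402.2 -325.6  w 9.6 h 23.9  longaxis-from-y 80.56 deg z 10.0 mean [ 402.4 -325.5    9.8]
c 364.4 -461.2  w 11.0 h 15.2  longaxis-from-y -10.34 deg z 13.7 mean [ 365.4 -459.7   13. ]
rest 7
c 366.5 -248.4  w 14.0 h 44.7  longaxis-from-y -2.95 deg z 18.0 mean [ 366.  -246.4   16. ]
c 434.1 -355.6  w 55.7 h 183.3  longaxis-from-y -12.91 deg z 11.4 mean [ 436.  -357.3   11.6]
c 569.1 -371.9  w 72.3 h 136.2  longaxis-from-y -7.47 deg z 22.1 mean [ 569.7 -364.    20.6]
c 402.3 -325.5  w 9.6 h 23.8  longaxis-from-y 81.72 deg z 10.0 mean [ 402.3 -325.5    9.8]
c 365.6 -460.9  w 10.8 h 14.8  longaxis-from-y -0.67 deg z 13.8 mean [ 365.4 -459.7   13.4]
```

View pics/E1.png

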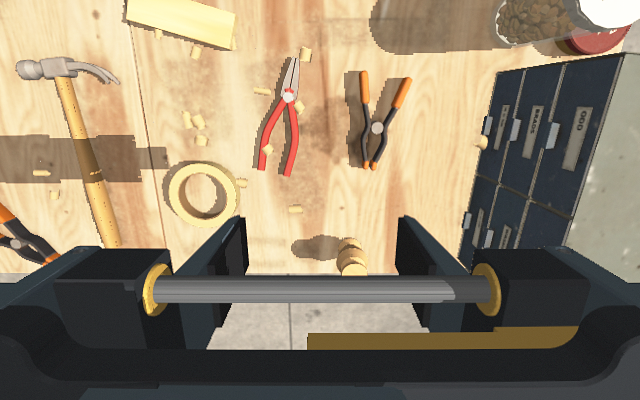

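View pics/E1z.png

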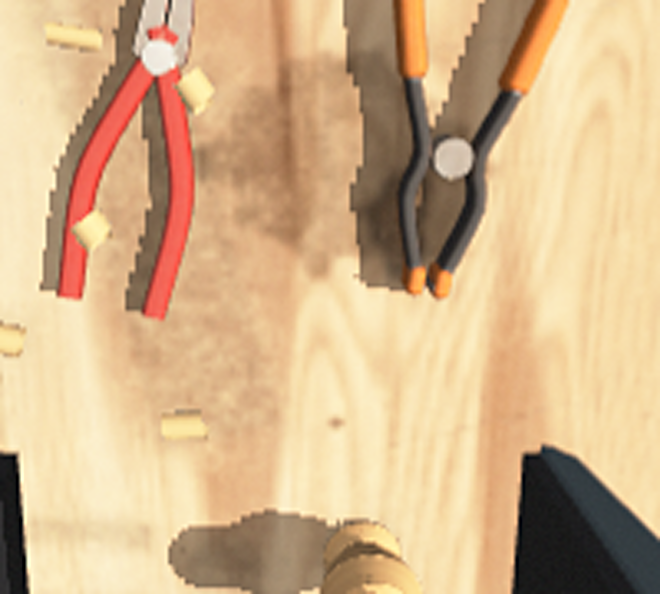

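```bash
python3 - <<'E'
from h import *
c=np.load('E.npy',allow_pickle=True).item()
f=c['frame'][:,:,::-1]; hsv=cv2.cvtColor(f,cv2.COLOR_BGR2HSV)
cv2.imwrite('pics/E1n.png',cv2.resize(f[40:190,240:320],None,fx=4,fy=4,interpolation=0))
red=(((hsv[...,0]<8)|(hsv[...,0]>172))&(hsv[...,1]>120)&(hsv[...,2]>90))
P=cloud(c)
m=red.copy(); m[:,:245]=0;m[:,315:]=0;m[185:]=0;m[:70]=0
v,u=np.nonzero(m); q=cast(c,np.c_[u,v],11)[:,:2]
print(len(q),cv2.minAreaRect(q.astype(np.float32)))
# height cloud of pliers excluding pale chips
k=(P[...,2]>5)&(P[...,0]>380)&(P[...,0]<500)&(P[...,1]<-250)&(P[...,1]>-460)&~((hsv[...,0]>10)&(hsv[...,0]<35)&(hsv[...,2]>150)&(hsv[...,1]>40))
k=cv2.morphologyEx(k.astype(np.uint8),cv2.MORPH_OPEN,np.ones((2,2)));n,L,S,C=cv2.connectedComponentsWithStats(k);i=1+S[1:,4].argmax()
q=P[L==i][:,:2].astype(np.float32);r=cv2.minAreaRect(q);print(S[i],r)
# axis alignment: for candidate yaw compute extents
for a in (-11,-12,-13,-14,-15,-16,-17):
    t=np.radians(a);ax=np.array([-np.sin(t),np.cos(t)]);px=np.array([np.cos(t),np.sin(t)])
    s=q@ax;w=q@px; mid=(s.max()+s.min())/2
    nose=w[(s>mid+20)&(s<mid+80)]; grip=w[(s<mid-30)&(s>mid-45)]; ends=w[s<mid-60]
    print(a,'L',round(s.max()-s.min(),1),'mid',(ax*mid+px*(grip.max()+grip.min())/2).round(1),'nose c',[round((w[(s>mid+b)&(s<mid+b+15)].max()+w[(s>mid+b)&(s<mid+b+15)].min())/2,1) for b in (20,35,50,65)],'grip c',round((grip.max()+grip.min())/2,1),'w',round(grip.max()-grip.min(),1))
E
```

```text
1147 ((428.3833923339844, -382.90985107421875), (128.6902313232422, 55.57207107543945), 76.98180389404297)
[    0   216   377   184 44729] ((403.66949462890625, -1086.5321044921875), (1351.1641845703125, 669.0261840820312), 70.40306091308594)Traceback (most recent call last):
  File "<stdin>", line 19, in <module>
    return umr_maximum(a, axis, None, out, keepdims, initial, where)
ValueError: zero-size array to reduction operation maximum which has no identity
```

View pics/E1n.png

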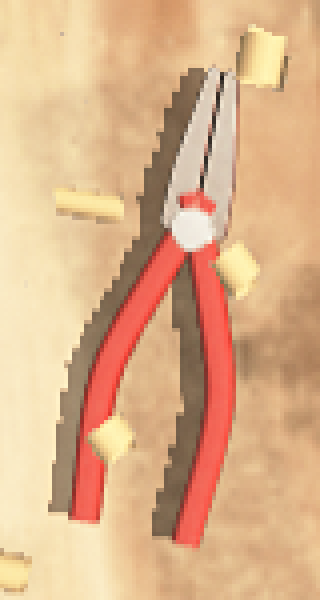

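The pliers lie nose up-image: nose tip about (295,57), grip ends about (261,170) and (287,176), with loose chips beside them. The clamp is at (375,128) with its grips up-image.

```bash
python3 go.py 425 -398.5 60 1.344
```

```text
xyz mm [ 22.6 -64.3 241.3] rot [-0.002 -0.002  0.222] gripped 91.1
```

```bash
python3 -m jog '[{"x":0.01,"y":-0.03,"z":0.02,"rx":0,"ry":0,"rz":0.1},{"x":0.023,"y":-0.055,"z":0.05,"rx":0,"ry":0,"rz":0.2},{"x":0.023,"y":-0.064,"z":0.09,"rx":0,"ry":0,"rz":0.222},{"x":0.023,"y":-0.064,"z":0.13,"rx":0,"ry":0,"rz":0.222},{"x":0.023,"y":-0.064,"z":0.17,"rx":0,"ry":0,"rz":0.222},{"x":0.023,"y":-0.064,"z":0.21,"rx":0,"ry":0,"rz":0.222},{"x":0.023,"y":-0.064,"z":0.24,"rx":0,"ry":0,"rz":0.222},{"x":0.023,"y":-0.064,"z":0.24,"rx":0,"ry":0,"rz":0.222},{"x":0.023,"y":-0.064,"z":0.24,"rx":0,"ry":0,"rz":0.222},{"x":0.023,"y":-0.064,"z":0.24,"rx":0,"ry":0,"rz":0.222}]' -1
python3 go.py 425 -398.5 3 1.344
python3 - <<'E'
from h import *
c=grab('wrist'); save(c,'pics/F1.png')
E
```

```text
clock: 8.82
ee_pos: [427.3, -400.7, 63.9]
ee_rot: [3.139, 0.002, 1.344]
contact_force: [0.6, -0.0, 1.1]
opening: 91.1
xyz mm [ 1.7 -2.9 60.9] rot [ 0.003  0.002 -0.   ] gripped 91.1
```

View pics/F1.png

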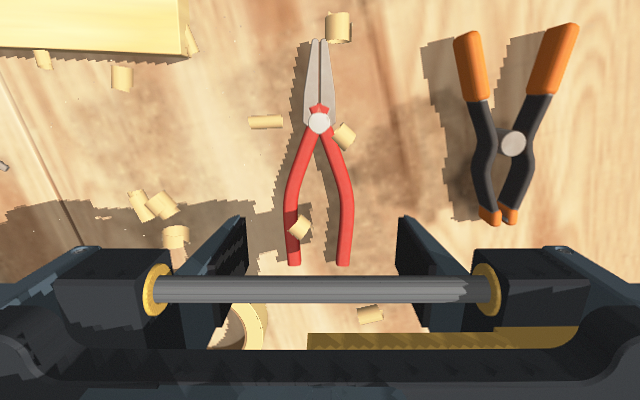

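The pliers are centred in the fingers (axis near column 319, vertical), and the chip at (300,226) is inside the left grip, clear of the pads. I'll go down.

```bash
python3 -m jog '[{"x":0,"y":-0.001,"z":0.02,"rx":0,"ry":0,"rz":0},{"x":0,"y":-0.001,"z":0.04,"rx":0,"ry":0,"rz":0},{"x":0,"y":-0.001,"z":0.05,"rx":0,"ry":0,"rz":0},{"x":0,"y":-0.001,"z":0.055,"rx":0,"ry":0,"rz":0},{"x":0,"y":-0.001,"z":0.055,"rx":0,"ry":0,"rz":0},{"x":0,"y":-0.001,"z":0.055,"rx":0,"ry":0,"rz":0}]' -1
python3 go.py 425 -398.5 3 1.344
```

```text
clock: 9.37
ee_pos: [425.8, -400.9, 8.1]
ee_rot: [3.14, 0.001, 1.343]
contact_force: [0.5, 0.4, 0.6]
opening: 91.2
xyz mm [ 2.2 -1.3  5.1] rot [ 0.002  0.001 -0.001] gripped 91.2
```

```bash
python3 -m jog '[{"x":0.002,"y":-0.001,"z":0.003,"rx":0,"ry":0,"rz":0},{"x":0.002,"y":-0.001,"z":0.0045,"rx":0,"ry":0,"rz":0},{"x":0.002,"y":-0.001,"z":0.0045,"rx":0,"ry":0,"rz":0},{"x":0.002,"y":-0.001,"z":0.0045,"rx":0,"ry":0,"rz":0}]' -1
python3 -m jog '[{"x":0,"y":0,"z":0,"rx":0,"ry":0,"rz":0},{"x":0,"y":0,"z":0,"rx":0,"ry":0,"rz":0},{"x":0,"y":0,"z":0,"rx":0,"ry":0,"rz":0},{"x":0,"y":0,"z":0,"rx":0,"ry":0,"rz":0},{"x":0,"y":0,"z":0,"rx":0,"ry":0,"rz":0},{"x":0,"y":0,"z":0,"rx":0,"ry":0,"rz":0},{"x":0,"y":0,"z":0,"rx":0,"ry":0,"rz":0},{"x":0,"y":0,"z":0,"rx":0,"ry":0,"rz":0}]' 1 20
python3 - <<'E'
from h import *
c=grab('wrist'); save(c,'pics/F2.png')
E
```

```text
clock: 9.7
ee_pos: [424.6, -398.2, 2.7]
ee_rot: [3.141, 0.0, 1.343]
contact_force: [-0.7, 0.1, 0.8]
opening: 91.3
clock: 10.37
ee_pos: [424.7, -398.2, 2.5]
ee_rot: [3.141, 0.0, 1.343]
contact_force: [0.7, -0.2, 0.0]
opening: 55.1
```

View pics/F2.png

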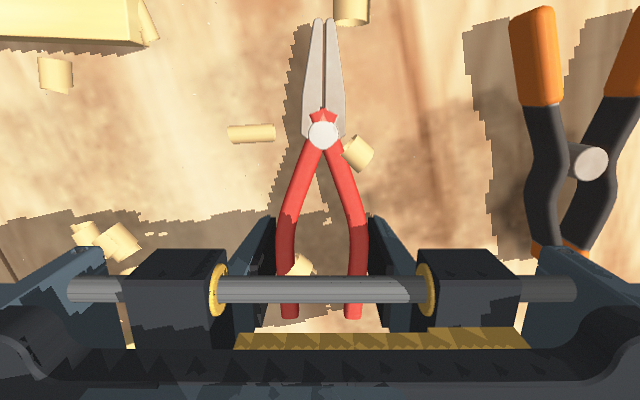

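```bash
python3 -m jog '[{"x":0,"y":0,"z":-0.02,"rx":0,"ry":0,"rz":0},{"x":0,"y":0,"z":-0.05,"rx":0,"ry":0,"rz":0},{"x":0,"y":0,"z":-0.09,"rx":0,"ry":0,"rz":0},{"x":0.01,"y":0,"z":-0.13,"rx":0,"ry":0,"rz":0},{"x":0.03,"y":0,"z":-0.16,"rx":0,"ry":0,"rz":0},{"x":0.06,"y":-0.01,"z":-0.17,"rx":0,"ry":0,"rz":0},{"x":0.1,"y":-0.02,"z":-0.17,"rx":0,"ry":0,"rz":0},{"x":0.14,"y":-0.03,"z":-0.17,"rx":0,"ry":0,"rz":0},{"x":0.18,"y":-0.04,"z":-0.17,"rx":0,"ry":0,"rz":0},{"x":0.22,"y":-0.05,"z":-0.17,"rx":0,"ry":0,"rz":0}]' 1 20
python3 go.py 440 79 100 1.646
```

```text
clock: 11.25
ee_pos: [424.4, -170.6, 172.1]
ee_rot: [-3.141, -0.0, 1.342]
contact_force: [1.8, 0.5, -2.4]
opening: 54.9
xyz mm [246.6 -41.4  72.2] rot [-0.001 -0.    -0.304] gripped 54.9
```

```bash
python3 -m jog '[{"x":0.035,"y":-0.005,"z":0,"rx":0,"ry":0,"rz":-0.03},{"x":0.07,"y":-0.01,"z":0,"rx":0,"ry":0,"rz":-0.06},{"x":0.11,"y":-0.02,"z":0,"rx":0,"ry":0,"rz":-0.12},{"x":0.15,"y":-0.03,"z":0,"rx":0,"ry":0,"rz":-0.18},{"x":0.185,"y":-0.035,"z":0,"rx":0,"ry":0,"rz":-0.25},{"x":0.21,"y":-0.041,"z":0,"rx":0,"ry":0,"rz":-0.304},{"x":0.23,"y":-0.041,"z":0,"rx":0,"ry":0,"rz":-0.304},{"x":0.23,"y":-0.041,"z":0.0,"rx":0,"ry":0,"rz":-0.304},{"x":0.23,"y":-0.041,"z":0.0,"rx":0,"ry":0,"rz":-0.304},{"x":0.23,"y":-0.041,"z":0.0,"rx":0,"ry":0,"rz":-0.304}]' 1 20
python3 go.py 440 79 60 1.646
python3 - <<'E'
from h import *
c=grab('wrist'); save(c,'pics/G1.png'); P=cloud(c)
rects(P,3.5,9,(360,660,10,230),1000)
print('pl');rects(P,60,260,(380,500,40,280),100)
E
```

```text
clock: 12.08
ee_pos: [437.0, 60.3, 172.1]
ee_rot: [-3.14, 0.001, 1.647]
contact_force: [0.0, -1.5, -1.4]
opening: 54.7
xyz mm [ 18.5   4.5 112.1] rot [-0.001  0.001  0.001] gripped 54.7
c 405.9 129.8  w 29.3 h 157.3  longaxis-from-y 4.36 deg z 5.8 mean [400.7 148.7   5.7]
c 468.4 122.1  w 35.1 h 183.7  longaxis-from-y 7.42 deg z 5.8 mean [466.3 144.5   5.8]
c 572.0 116.1  w 91.6 h 189.8  longaxis-from-y -5.09 deg z 5.9 mean [571.6 123.5   5.9]
c 437.5 54.0  w 46.8 h 64.1  longaxis-from-y 4.08 deg z 5.9 mean [438.   45.5   5.9]
pl
c 397.2 38.9  w 219.3 h 288.5  longaxis-from-y 27.82 deg z 180.0 mean [433.6 101.9 191.1]
c 407.1 60.6  w 4.0 h 37.0  longaxis-from-y 4.85 deg z 242.8 mean [406.2  59.5 241.8]
c 465.5 65.0  w 4.1 h 39.0  longaxis-from-y 3.97 deg z 240.4 mean [466.6  63.7 240.2]
```

View pics/G1.png

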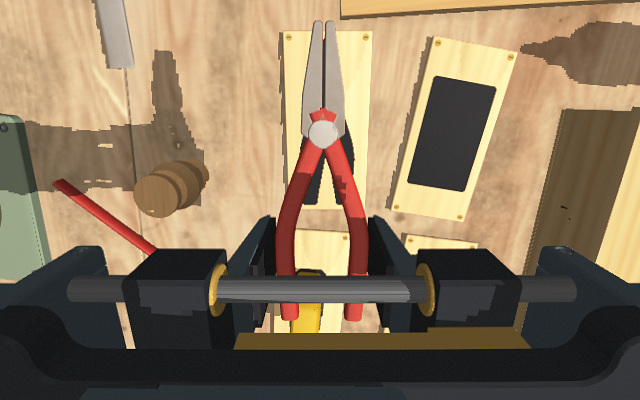

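The pliers are held straight along their board with the nose to the head edge, and need about 19 mm more along +y before lowering.

```bash
python3 -m jog '[{"x":0.018,"y":0.003,"z":0.03,"rx":0,"ry":0,"rz":0},{"x":0.0185,"y":0.003,"z":0.07,"rx":0,"ry":0,"rz":0},{"x":0.0185,"y":0.003,"z":0.11,"rx":0,"ry":0,"rz":0},{"x":0.0185,"y":0.003,"z":0.14,"rx":0,"ry":0,"rz":0},{"x":0.0185,"y":0.003,"z":0.15,"rx":0,"ry":0,"rz":0},{"x":0.0185,"y":0.003,"z":0.15,"rx":0,"ry":0,"rz":0},{"x":0.0185,"y":0.003,"z":0.15,"rx":0,"ry":0,"rz":0},{"x":0.0185,"y":0.003,"z":0.15,"rx":0,"ry":0,"rz":0}]' 1 20
python3 go.py 440 79 9.5 1.646
```

```text
clock: 12.8
ee_pos: [440.4, 79.0, 23.5]
ee_rot: [3.139, -0.0, 1.646]
contact_force: [0.1, -0.3, -2.2]
opening: 54.8
xyz mm [-0.  -0.5 14. ] rot [ 0.003 -0.    -0.   ] gripped 54.8
```

```bash
python3 -m jog '[{"x":0,"y":0,"z":0.004,"rx":0,"ry":0,"rz":0},{"x":0,"y":0,"z":0.008,"rx":0,"ry":0,"rz":0},{"x":0,"y":0,"z":0.012,"rx":0,"ry":0,"rz":0},{"x":0,"y":0,"z":0.013,"rx":0,"ry":0,"rz":0},{"x":0,"y":0,"z":0.013,"rx":0,"ry":0,"rz":0},{"x":0,"y":0,"z":0.013,"rx":0,"ry":0,"rz":0}]' 1 20
python3 go.py 440 79 9 1.646
```

```text
clock: 13.3
ee_pos: [439.8, 79.5, 9.7]
ee_rot: [3.14, 0.0, 1.647]
contact_force: [1.4, -0.6, -0.4]
opening: 55.0
xyz mm [-0.5  0.2  0.7] rot [0.001 0.    0.001] gripped 55.0
```

```bash
python3 -m jog '[{"x":0,"y":0,"z":0.001,"rx":0,"ry":0,"rz":0},{"x":0,"y":0,"z":0.001,"rx":0,"ry":0,"rz":0},{"x":0,"y":0,"z":0.001,"rx":0,"ry":0,"rz":0},{"x":0,"y":0,"z":0.001,"rx":0,"ry":0,"rz":0},{"x":0,"y":0,"z":0.001,"rx":0,"ry":0,"rz":0},{"x":0,"y":0,"z":0.001,"rx":0,"ry":0,"rz":0},{"x":0,"y":0,"z":0.001,"rx":0,"ry":0,"rz":0}]' -0.8
python3 -m jog '[{"x":0,"y":0,"z":-0.03,"rx":0,"ry":0,"rz":0},{"x":0,"y":0,"z":-0.07,"rx":0,"ry":0,"rz":0},{"x":0,"y":0,"z":-0.11,"rx":0,"ry":0,"rz":0},{"x":0,"y":0,"z":-0.15,"rx":0,"ry":0,"rz":0},{"x":0,"y":0,"z":-0.18,"rx":0,"ry":0,"rz":0},{"x":0,"y":0,"z":-0.2,"rx":0,"ry":0,"rz":0},{"x":0,"y":0,"z":-0.2,"rx":0,"ry":0,"rz":0},{"x":0,"y":0,"z":-0.2,"rx":0,"ry":0,"rz":0}]' -1
python3 - <<'E'
from h import *
c=grab('wrist'); save(c,'pics/H1.png'); P=cloud(c); np.save('H.npy',c,allow_pickle=True)
print(c['o']['ee_pos'])
rects(P,3.5,9,(360,660,10,230),1000)
print('pl');rects(P,12,40,(380,500,20,280),100)
f=c['frame'][:,:,::-1]; hsv=cv2.cvtColor(f,cv2.COLOR_BGR2HSV)
m=(((hsv[...,0]<8)|(hsv[...,0]>172))&(hsv[...,1]>120)&(hsv[...,2]>70))&(P[...,0]>390)&(P[...,0]<490)&(P[...,1]>10)
v,u=np.nonzero(m); q=cast(c,np.c_[u,v],17)[:,:2]; print(cv2.minAreaRect(q.astype(np.float32)))
E
```

```text
clock: 13.88
ee_pos: [439.2, 79.5, 8.5]
ee_rot: [3.142, -0.0, 1.647]
contact_force: [0.8, 0.4, -0.5]
opening: 82.0
clock: 14.55
ee_pos: [439.5, 79.5, 209.1]
ee_rot: [3.139, -0.0, 1.647]
contact_force: [0.1, 1.1, -0.5]
opening: 91.3
[439.45901941  79.53891429 209.11788474]
c 437.4 116.4  w 90.2 h 188.4  longaxis-from-y 4.28 deg z 5.8 mean [436.8 125.8   5.8]
c 552.9 117.7  w 128.9 h 189.7  longaxis-from-y -5.14 deg z 5.9 mean [571.8 123.    5.9]
pl
c 470.0 244.5  w 43.0 h 63.8  longaxis-from-y -85.60 deg z 17.7 mean [469.1 245.6  17.7]
c 436.8 115.8  w 55.5 h 169.7  longaxis-from-y 4.00 deg z 17.2 mean [436.8 116.3  16.9]
((438.6813049316406, 95.04126739501953), (54.82779312133789, 128.58724975585938), 3.0782556533813477)
```

View pics/H1.png

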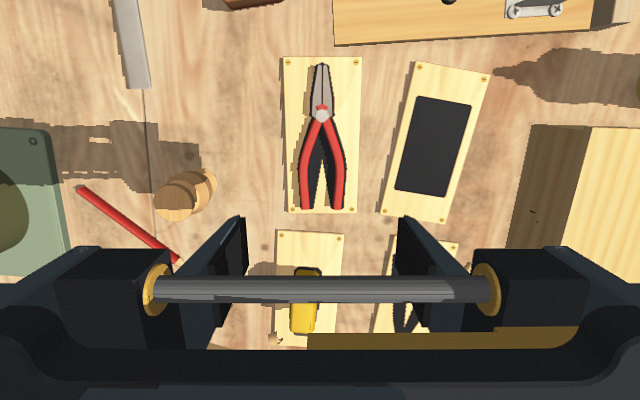

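The pliers lie inside their outline: (436.8,115.8) at 4.0°, against the board's (437.4,116.4) at 4.3°. Next I'll view the block.

```bash
python3 go.py 390 215 240 1.78; python3 -m jog '[{"x":0.03,"y":0,"z":-0.01,"rx":0,"ry":0,"rz":0},{"x":0.06,"y":-0.01,"z":-0.02,"rx":0,"ry":0,"rz":-0.05},{"x":0.10,"y":-0.02,"z":-0.03,"rx":0,"ry":0,"rz":-0.13},{"x":0.135,"y":-0.04,"z":-0.03,"rx":0,"ry":0,"rz":-0.13},{"x":0.138,"y":-0.04,"z":-0.03,"rx":0,"ry":0,"rz":-0.13},{"x":0.138,"y":-0.04,"z":-0.03,"rx":0,"ry":0,"rz":-0.13},{"x":0.138,"y":-0.04,"z":-0.03,"rx":0,"ry":0,"rz":-0.13}]' -1
python3 - <<'E'
from h import *
c=grab('wrist'); save(c,'pics/I1.png'); P=cloud(c)
print(c['o']['ee_pos'])
rects(P,10,50,(270,420,200,420),200)
rects(P,28,50,(270,420,200,420),200)
k=(P[...,0]<460)&(P[...,0]>300)&(P[...,1]>200)&(P[...,1]<420)&(P[...,2]>10)
for y in range(240,400,20):
  j=k&(abs(P[...,1]-y)<5)&(P[...,0]>395); print(y,P[j][:,0].min() if j.any() else None,P[j][:,2].max() if j.any() else None)
E
```

```text
xyz mm [138.9 -38.2 -32.2] rot [-0.001  0.    -0.133] gripped 91.0
clock: 15.18
ee_pos: [388.2, 213.5, 236.9]
ee_rot: [-3.139, 0.002, 1.778]
contact_force: [0.1, 0.3, -0.2]
opening: 91.4
[388.16462854 213.54571041 236.85811998]
c 344.8 309.5  w 62.8 h 109.9  longaxis-from-y 12.98 deg z 34.7 mean [344.5 311.6  34.5]
c 344.6 309.5  w 62.3 h 109.9  longaxis-from-y 12.91 deg z 34.7 mean [344.4 311.6  34.5]
240 395.0049232108098 361.7549409444458
260 414.60908609998194 359.11698209153394
280 433.46743661184007 20.122669054443975
300 430.33511744247005 20.06683011441004
320 428.0312964901468 19.70819349459174
340 425.38111236304917 19.845844004441176
360 422.3965970404634 19.726425136890555
380 420.41233863099563 20.004866482233467
```

View pics/I1.png

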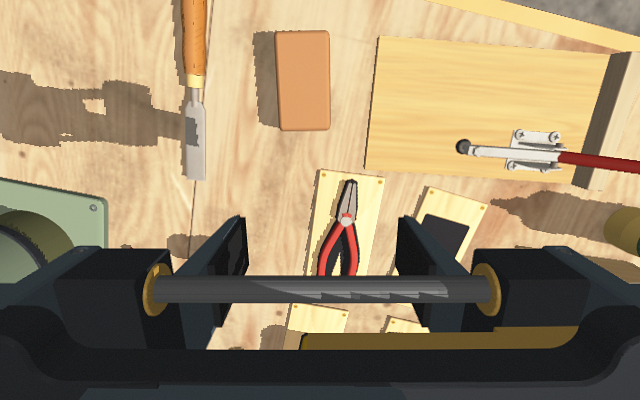

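The block shows whole at (303,80), clear of the fixture board, whose left edge runs at columns 365–380.

```bash
python3 go.py 344.7 309.5 110 1.797; python3 -m jog '[{"x":0.03,"y":-0.01,"z":0,"rx":0,"ry":0,"rz":-0.02},{"x":0.06,"y":-0.02,"z":0.01,"rx":0,"ry":0,"rz":-0.02},{"x":0.09,"y":-0.022,"z":0.03,"rx":0,"ry":0,"rz":-0.02},{"x":0.103,"y":-0.023,"z":0.06,"rx":0,"ry":0,"rz":-0.02},{"x":0.103,"y":-0.023,"z":0.10,"rx":0,"ry":0,"rz":-0.02},{"x":0.103,"y":-0.023,"z":0.13,"rx":0,"ry":0,"rz":-0.02},{"x":0.103,"y":-0.023,"z":0.13,"rx":0,"ry":0,"rz":-0.02},{"x":0.103,"y":-0.023,"z":0.13,"rx":0,"ry":0,"rz":-0.02}]' -1;  python3 go.py 344.7 309.5 8 1.797
```

```text
xyz mm [103.5 -23.  127. ] rot [-0.002  0.001 -0.021] gripped 91.5
clock: 15.9
ee_pos: [345.2, 308.5, 107.3]
ee_rot: [-3.138, 0.002, 1.795]
contact_force: [0.3, 0.0, 0.3]
opening: 91.2
xyz mm [ 1.3  0.  99.3] rot [-0.004  0.002 -0.002] gripped 91.2
```

```bash
python3 -m jog '[{"x":0.001,"y":0,"z":0.04,"rx":0,"ry":0,"rz":0},{"x":0.001,"y":0,"z":0.07,"rx":0,"ry":0,"rz":0},{"x":0.001,"y":0,"z":0.09,"rx":0,"ry":0,"rz":0},{"x":0.001,"y":0,"z":0.097,"rx":0,"ry":0,"rz":0},{"x":0.001,"y":0,"z":0.097,"rx":0,"ry":0,"rz":0},{"x":0.001,"y":0,"z":0.097,"rx":0,"ry":0,"rz":0}]' -1
python3 -m jog '[{"x":0,"y":0,"z":0,"rx":0,"ry":0,"rz":0},{"x":0,"y":0,"z":0,"rx":0,"ry":0,"rz":0},{"x":0,"y":0,"z":0,"rx":0,"ry":0,"rz":0},{"x":0,"y":0,"z":0,"rx":0,"ry":0,"rz":0},{"x":0,"y":0,"z":0,"rx":0,"ry":0,"rz":0},{"x":0,"y":0,"z":0,"rx":0,"ry":0,"rz":0},{"x":0,"y":0,"z":0,"rx":0,"ry":0,"rz":0}]' 1 15
```

```text
clock: 16.4
ee_pos: [346.8, 312.0, 13.1]
ee_rot: [3.139, -0.002, 1.796]
contact_force: [-0.6, -0.3, 0.8]
opening: 91.6
clock: 16.98
ee_pos: [345.2, 311.4, 12.0]
ee_rot: [3.141, -0.0, 1.797]
contact_force: [-1.0, -0.5, 5.2]
opening: 61.8
```

```bash
python3 -m jog '[{"x":0,"y":0,"z":-0.02,"rx":0,"ry":0,"rz":0},{"x":0,"y":0,"z":-0.05,"rx":0,"ry":0,"rz":0},{"x":0,"y":0,"z":-0.09,"rx":0,"ry":0,"rz":0},{"x":0,"y":0,"z":-0.13,"rx":0,"ry":0,"rz":0},{"x":0,"y":0,"z":-0.15,"rx":0,"ry":0,"rz":0},{"x":0,"y":0,"z":-0.15,"rx":0,"ry":0,"rz":0}]' 1 15; python3 go.py 572.4 117.5 150 1.480
```

```text
clock: 17.48
ee_pos: [347.4, 313.3, 166.1]
ee_rot: [3.132, -0.005, 1.797]
contact_force: [0.1, 0.4, -0.6]
opening: 61.9
xyz mm [-241.3  175.3   16.6] rot [ 0.008 -0.006  0.317] gripped 61.9
```

```bash
python3 -m jog '[{"x":-0.024,"y":0.018,"z":0,"rx":0,"ry":0,"rz":0.03},{"x":-0.05,"y":0.036,"z":0,"rx":0,"ry":0,"rz":0.06},{"x":-0.08,"y":0.06,"z":0,"rx":0,"ry":0,"rz":0.1},{"x":-0.11,"y":0.085,"z":0,"rx":0,"ry":0,"rz":0.15},{"x":-0.14,"y":0.11,"z":0,"rx":0,"ry":0,"rz":0.2},{"x":-0.17,"y":0.13,"z":0,"rx":0,"ry":0,"rz":0.26},{"x":-0.20,"y":0.15,"z":0,"rx":0,"ry":0,"rz":0.317},{"x":-0.225,"y":0.168,"z":0,"rx":0,"ry":0,"rz":0.317},{"x":-0.241,"y":0.175,"z":0,"rx":0,"ry":0,"rz":0.317},{"x":-0.241,"y":0.175,"z":0,"rx":0,"ry":0,"rz":0.317}]' 1 15
python3 -m jog '[{"x":0,"y":0,"z":0.02,"rx":0,"ry":0,"rz":0},{"x":0,"y":0,"z":0.05,"rx":0,"ry":0,"rz":0},{"x":0,"y":0,"z":0.06,"rx":0,"ry":0,"rz":0},{"x":0,"y":0,"z":0.06,"rx":0,"ry":0,"rz":0}]' 1 15
python3 go.py 572.4 117.5 30 1.480
python3 - <<'E'
from h import *
c=grab('wrist'); save(c,'pics/J1.png'); P=cloud(c)
E
```

```text
clock: 18.32
ee_pos: [571.1, 112.5, 159.1]
ee_rot: [-3.14, 0.002, 1.476]
contact_force: [0.3, -0.8, -1.4]
opening: 62.2
clock: 18.65
ee_pos: [566.1, 115.5, 97.6]
ee_rot: [-3.133, 0.002, 1.48]
contact_force: [-0.0, -1.4, -0.7]
opening: 61.8
xyz mm [ 2.7  6.7 67.5] rot [-0.009  0.002  0.   ] gripped 61.8
```

View pics/J1.png

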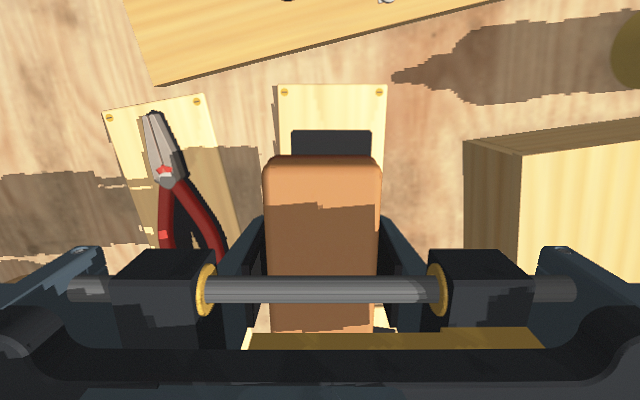

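The block is square over its board, with the outline's far end showing at (330,143). I'll lower it.

```bash
python3 -m jog '[{"x":0.002,"y":0.004,"z":0.03,"rx":0,"ry":0,"rz":0},{"x":0.002,"y":0.004,"z":0.055,"rx":0,"ry":0,"rz":0},{"x":0.002,"y":0.004,"z":0.068,"rx":0,"ry":0,"rz":0},{"x":0.002,"y":0.004,"z":0.068,"rx":0,"ry":0,"rz":0},{"x":0.002,"y":0.004,"z":0.068,"rx":0,"ry":0,"rz":0},{"x":0.002,"y":0.004,"z":0.068,"rx":0,"ry":0,"rz":0}]' 1 15
python3 go.py 572.4 117.5 18.5 1.480
```

```text
clock: 19.2
ee_pos: [575.2, 117.6, 35.3]
ee_rot: [3.138, -0.001, 1.48]
contact_force: [-0.5, 0.2, -0.1]
opening: 61.8
xyz mm [-0.4 -2.8 16.8] rot [ 0.003 -0.001  0.   ] gripped 61.8
```

```bash
python3 -m jog '[{"x":0,"y":-0.002,"z":0.005,"rx":0,"ry":0,"rz":0},{"x":0,"y":-0.002,"z":0.01,"rx":0,"ry":0,"rz":0},{"x":0,"y":-0.002,"z":0.015,"rx":0,"ry":0,"rz":0},{"x":0,"y":-0.002,"z":0.015,"rx":0,"ry":0,"rz":0},{"x":0,"y":-0.002,"z":0.015,"rx":0,"ry":0,"rz":0}]' 1 15
python3 go.py 572.4 117.5 18.5 1.480
```

```text
clock: 19.62
ee_pos: [571.6, 117.2, 18.3]
ee_rot: [-3.141, 0.0, 1.48]
contact_force: [0.8, -0.9, -1.5]
opening: 61.7
xyz mm [ 0.3  0.8 -0.2] rot [-0.  0. -0.] gripped 61.7
```

```bash
python3 -m jog '[{"x":0,"y":0.0005,"z":0,"rx":0,"ry":0,"rz":0},{"x":0,"y":0.0005,"z":0,"rx":0,"ry":0,"rz":0},{"x":0,"y":0.0005,"z":0,"rx":0,"ry":0,"rz":0}]' 1 15
python3 -m jog '[{"x":0,"y":0,"z":0,"rx":0,"ry":0,"rz":0},{"x":0,"y":0,"z":0,"rx":0,"ry":0,"rz":0},{"x":0,"y":0,"z":0,"rx":0,"ry":0,"rz":0},{"x":0,"y":0,"z":0,"rx":0,"ry":0,"rz":0},{"x":0,"y":0,"z":0,"rx":0,"ry":0,"rz":0},{"x":0,"y":0,"z":0,"rx":0,"ry":0,"rz":0},{"x":0,"y":0,"z":0,"rx":0,"ry":0,"rz":0}]' -0.8
python3 -m jog '[{"x":0,"y":0,"z":-0.03,"rx":0,"ry":0,"rz":0},{"x":0,"y":0,"z":-0.07,"rx":0,"ry":0,"rz":0},{"x":0,"y":0,"z":-0.11,"rx":0,"ry":0,"rz":0},{"x":0,"y":0,"z":-0.15,"rx":0,"ry":0,"rz":0},{"x":0,"y":0,"z":-0.18,"rx":0,"ry":0,"rz":0},{"x":0,"y":0,"z":-0.2,"rx":0,"ry":0,"rz":0},{"x":0,"y":0,"z":-0.2,"rx":0,"ry":0,"rz":0},{"x":0,"y":0,"z":-0.2,"rx":0,"ry":0,"rz":0}]' -1
python3 - <<'E'
from h import *
c=grab('wrist'); save(c,'pics/K1.png'); P=cloud(c)
print(c['o']['ee_pos'])
rects(P,3.5,9,(520,660,10,230),1000)
print('block');rects(P,20,60,(500,650,20,220),200)
print('pl');rects(P,11,40,(380,500,20,210),100)
E
```

```text
clock: 19.87
ee_pos: [572.4, 117.3, 18.5]
ee_rot: [3.141, -0.0, 1.48]
contact_force: [-0.3, -0.5, -1.4]
opening: 61.9
clock: 20.45
ee_pos: [572.3, 117.3, 18.5]
ee_rot: [3.141, -0.0, 1.48]
contact_force: [-0.5, -0.4, -0.1]
opening: 82.3
clock: 21.12
ee_pos: [572.6, 117.3, 219.6]
ee_rot: [3.139, -0.001, 1.48]
contact_force: [-0.6, 0.1, -1.4]
opening: 91.4
[572.63704503 117.32227161 219.55955336]
c 572.3 116.1  w 90.1 h 187.3  longaxis-from-y -5.16 deg z 5.7 mean [574.3 132.4   5.7]
block
c 571.6 116.6  w 62.0 h 109.1  longaxis-from-y -5.25 deg z 40.5 mean [571.9 120.2  40.1]
pl
c 439.0 114.3  w 113.8 h 138.6  longaxis-from-y -33.66 deg z 17.0 mean [436.3 126.9  16.9]
```

View pics/K1.png

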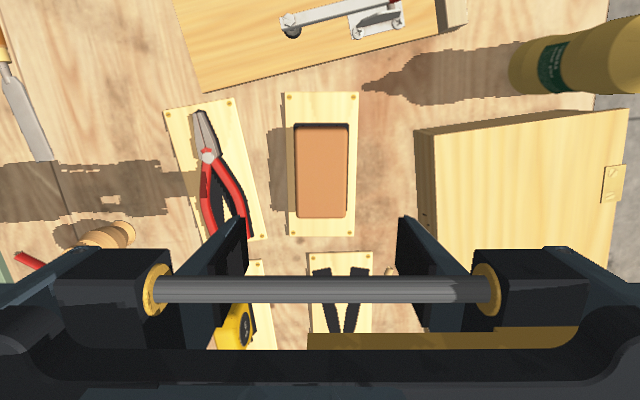

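The block sits on its outline at (571.6,116.6) and -5.25°, against the board's (572.3,116.1) at -5.16°. Now the clamp; first I'll check clearance to the cabinet.

```bash
python3 - <<'E'
from h import *
c=np.load('E.npy',allow_pickle=True).item();P=cloud(c)
for y in range(-480,-180,30):
  j=(abs(P[...,1]-y)<6)&(P[...,0]>620)&(P[...,2]>12); print(y,P[j][:,0].min().round() if j.any() else None,P[j][:,2].max().round() if j.any() else None)
E
python3 go.py 569 -395 240 1.44
python3 -m jog '[{"x":-0.03,"y":0,"z":0,"rx":0,"ry":0,"rz":0.02},{"x":-0.07,"y":0,"z":0,"rx":0,"ry":0,"rz":0.04},{"x":-0.11,"y":0.01,"z":0,"rx":0,"ry":0,"rz":0.04},{"x":-0.15,"y":0.01,"z":0,"rx":0,"ry":0,"rz":0.04},{"x":-0.19,"y":0.02,"z":-0.02,"rx":0,"ry":0,"rz":0.04},{"x":-0.23,"y":0.02,"z":-0.03,"rx":0,"ry":0,"rz":0.04},{"x":-0.27,"y":0.025,"z":-0.03,"rx":0,"ry":0,"rz":0.04},{"x":-0.31,"y":0.03,"z":-0.03,"rx":0,"ry":0,"rz":0.04},{"x":-0.35,"y":0.03,"z":-0.03,"rx":0,"ry":0,"rz":0.04},{"x":-0.39,"y":0.035,"z":-0.03,"rx":0,"ry":0,"rz":0.04}]' -1
python3 go.py 569 -420 250 1.44
```

```text
-480 726.0 202.0
-450 728.0 203.0
-420 730.0 202.0
-390 724.0 202.0
-360 725.0 202.0
-330 736.0 202.0
-300 739.0 201.0
-270 724.0 166.0
-240 713.0 138.0
-210 725.0 27.0
xyz mm [-510.3   43.8  -22. ] rot [-0.001  0.     0.04 ] gripped 91.2
clock: 22.0
ee_pos: [569.9, -275.9, 246.1]
ee_rot: [-3.137, -0.002, 1.439]
contact_force: [1.8, 0.0, -0.1]
opening: 91.0
xyz mm [-142.9   17.9   -4.2] rot [-0.004 -0.002 -0.001] gripped 91.0
```

```bash
python3 -m jog '[{"x":-0.04,"y":0.005,"z":0,"rx":0,"ry":0,"rz":0},{"x":-0.08,"y":0.01,"z":0,"rx":0,"ry":0,"rz":0},{"x":-0.12,"y":0.017,"z":0,"rx":0,"ry":0,"rz":0},{"x":-0.142,"y":0.017,"z":0,"rx":0,"ry":0,"rz":0},{"x":-0.142,"y":0.017,"z":0,"rx":0,"ry":0,"rz":0},{"x":-0.142,"y":0.017,"z":0,"rx":0,"ry":0,"rz":0}]' -1
python3 - <<'E'
from h import *
c=grab('wrist'); save(c,'pics/L1.png'); P=cloud(c); print(c['o']['ee_pos'])
np.save('L.npy',c,allow_pickle=True)
for lo in (6,10,17): rects(P,lo,40,(500,650,-460,-270),200)
m=(P[...,2]>8)&(P[...,2]<40)&(P[...,0]>500)&(P[...,0]<650)&(P[...,1]>-460)&(P[...,1]<-270)
q=P[m][:,:2]
for a in (-4,-6,-7.5,-9,-11):
    t=np.radians(a);ax=np.array([-np.sin(t),np.cos(t)]);px=np.array([np.cos(t),np.sin(t)])
    s=q@ax;w=q@px;lo,hi=np.percentile(s,[.2,99.8]);mid=(lo+hi)/2
    cs=[(w[(s>b)&(s<b+12)].max()+w[(s>b)&(s<b+12)].min())/2 for b in (lo,lo+12,lo+30,mid-6,hi-36,hi-24,hi-12)]
    ws=[np.ptp(w[(s>b)&(s<b+12)]) for b in (lo,mid-6,hi-12)]
    print(a,round(hi-lo,1),np.round(cs,1),np.round(ws,1),(ax*mid+px*cs[3]).round(1))
E
```

```text
clock: 22.5
ee_pos: [568.9, -418.0, 245.2]
ee_rot: [-3.137, -0.003, 1.437]
contact_force: [-0.4, 0.5, 0.8]
opening: 90.9
[ 568.89441396 -417.99930742  245.20752383]
c 569.2 -372.1  w 72.8 h 136.4  longaxis-from-y -7.63 deg z 22.4 mean [ 569.9 -363.1   21.5]
c 569.2 -372.1  w 72.8 h 136.4  longaxis-from-y -7.63 deg z 22.4 mean [ 569.9 -362.7   21.8]
c 569.3 -371.7  w 72.8 h 135.6  longaxis-from-y -7.63 deg z 22.5 mean [ 570.2 -362.1   22.2]
-4 136.4 [589.4 590.5 591.7 594.  597.  597.8 597.8] [19.3 35.4 72.8] [ 569.5 -370.6]
-6 135.6 [602.7 603.2 603.8 605.  606.7 607.  606.8] [18.9 35.4 72.8] [ 569.3 -371. ]
-7.5 135.0 [612.2 612.3 612.4 612.7 613.6 613.  613.1] [18.7 35.4 72.8] [ 569.1 -371.5]
-9 135.2 [620.7 620.3 620.7 620.1 618.8 619.1 618.9] [20.1 35.3 72.9] [ 569.  -371.2]
-11 136.0 [632.1 631.2 631.  629.2 626.6 625.9 626. ] [20.4 35.3 72.9] [ 568.9 -370.6]
```

View pics/L1.png

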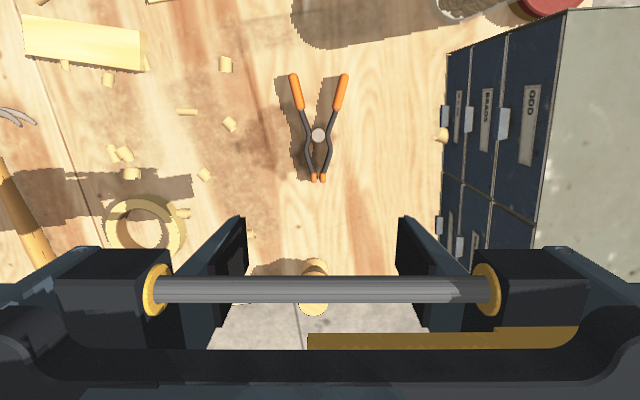

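The clamp lies straight up-image at (318,127) with its orange grips away from the wrist and the tool already square to it.

```bash
python3 go.py 569.2 -371.8 50 1.437; python3 -m jog '[{"x":0.03,"y":-0.003,"z":0.02,"rx":0,"ry":0,"rz":0},{"x":0.046,"y":-0.006,"z":0.05,"rx":0,"ry":0,"rz":0},{"x":0.046,"y":-0.006,"z":0.09,"rx":0,"ry":0,"rz":0},{"x":0.046,"y":-0.006,"z":0.13,"rx":0,"ry":0,"rz":0},{"x":0.046,"y":-0.006,"z":0.17,"rx":0,"ry":0,"rz":0},{"x":0.046,"y":-0.006,"z":0.195,"rx":0,"ry":0,"rz":0},{"x":0.046,"y":-0.006,"z":0.195,"rx":0,"ry":0,"rz":0},{"x":0.046,"y":-0.006,"z":0.195,"rx":0,"ry":0,"rz":0},{"x":0.046,"y":-0.006,"z":0.195,"rx":0,"ry":0,"rz":0}]' -1;  python3 go.py 569.2 -371.8 4 1.437
```

```text
xyz mm [ 44.   -5.4 196.2] rot [-0.003 -0.003  0.002] gripped 91.4
clock: 23.3
ee_pos: [571.4, -370.7, 55.5]
ee_rot: [3.139, 0.001, 1.441]
contact_force: [0.1, -0.2, 0.2]
opening: 91.4
xyz mm [-1.3 -2.2 51.5] rot [0.003 0.001 0.004] gripped 91.4
```

```bash
python3 -m jog '[{"x":-0.001,"y":-0.001,"z":0.025,"rx":0,"ry":0,"rz":0},{"x":-0.001,"y":-0.001,"z":0.04,"rx":0,"ry":0,"rz":0},{"x":-0.001,"y":-0.001,"z":0.048,"rx":0,"ry":0,"rz":0},{"x":-0.001,"y":-0.001,"z":0.048,"rx":0,"ry":0,"rz":0},{"x":-0.001,"y":-0.001,"z":0.048,"rx":0,"ry":0,"rz":0},{"x":-0.001,"y":-0.001,"z":0.048,"rx":0,"ry":0,"rz":0}]' -1;  python3 go.py 569.2 -371.8 4 1.437
```

```text
clock: 23.8
ee_pos: [570.1, -372.5, 7.5]
ee_rot: [3.138, 0.002, 1.44]
contact_force: [0.4, -0.3, 0.1]
opening: 91.2
xyz mm [ 0.6 -1.   3.5] rot [0.003 0.002 0.003] gripped 91.2
```

```bash
python3 -m jog '[{"x":0.0005,"y":-0.001,"z":0.003,"rx":0,"ry":0,"rz":0},{"x":0.0005,"y":-0.001,"z":0.003,"rx":0,"ry":0,"rz":0},{"x":0.0005,"y":-0.001,"z":0.003,"rx":0,"ry":0,"rz":0}]' -1;  python3 -m jog '[{"x":0,"y":0,"z":0,"rx":0,"ry":0,"rz":0},{"x":0,"y":0,"z":0,"rx":0,"ry":0,"rz":0},{"x":0,"y":0,"z":0,"rx":0,"ry":0,"rz":0},{"x":0,"y":0,"z":0,"rx":0,"ry":0,"rz":0},{"x":0,"y":0,"z":0,"rx":0,"ry":0,"rz":0},{"x":0,"y":0,"z":0,"rx":0,"ry":0,"rz":0},{"x":0,"y":0,"z":0,"rx":0,"ry":0,"rz":0},{"x":0,"y":0,"z":0,"rx":0,"ry":0,"rz":0},{"x":0,"y":0,"z":0,"rx":0,"ry":0,"rz":0},{"x":0,"y":0,"z":0,"rx":0,"ry":0,"rz":0}]' 1 20
python3 - <<'E'
from h import *
c=grab('wrist'); save(c,'pics/M1.png')
E
```

```text
clock: 24.05
ee_pos: [568.1, -371.2, 2.9]
ee_rot: [3.141, 0.0, 1.44]
contact_force: [0.2, 0.4, -0.1]
opening: 90.8
clock: 24.88
ee_pos: [568.1, -371.2, 2.5]
ee_rot: [3.141, 0.0, 1.44]
contact_force: [1.0, -0.6, -0.7]
opening: 51.9
```

View pics/M1.png

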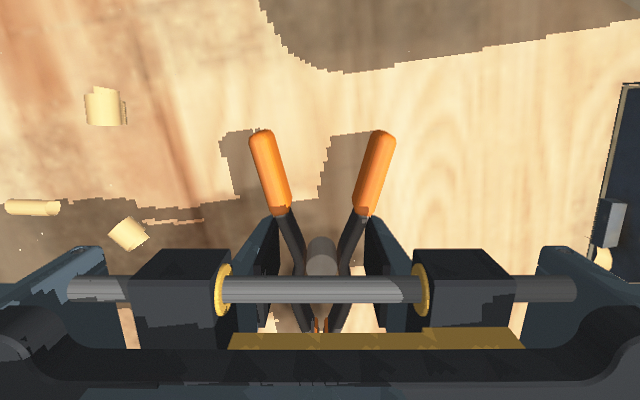

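```bash
python3 -m jog '[{"x":0,"y":0,"z":0,"rx":0,"ry":0,"rz":0},{"x":0,"y":0,"z":0,"rx":0,"ry":0,"rz":0},{"x":0,"y":0,"z":-0.01,"rx":0,"ry":0,"rz":0},{"x":0,"y":0,"z":-0.03,"rx":0,"ry":0,"rz":0},{"x":0,"y":0,"z":-0.06,"rx":0,"ry":0,"rz":0},{"x":0,"y":0,"z":-0.09,"rx":0,"ry":0,"rz":0},{"x":0,"y":0,"z":-0.12,"rx":0,"ry":0,"rz":0},{"x":0,"y":0,"z":-0.14,"rx":0,"ry":0,"rz":0},{"x":0,"y":0,"z":-0.14,"rx":0,"ry":0,"rz":0}]' 1 20
python3 go.py 582.5 -101 140 1.517
python3 - <<'E'
from h import *
c=grab('wrist'); save(c,'pics/M2.png')
E
```

```text
clock: 25.68
ee_pos: [570.2, -372.8, 148.9]
ee_rot: [3.132, 0.005, 1.44]
contact_force: [0.3, 0.2, -0.5]
opening: 52.0
xyz mm [271.1 -23.4   7.4] rot [ 0.009  0.005 -0.077] gripped 52.0
```

View pics/M2.png

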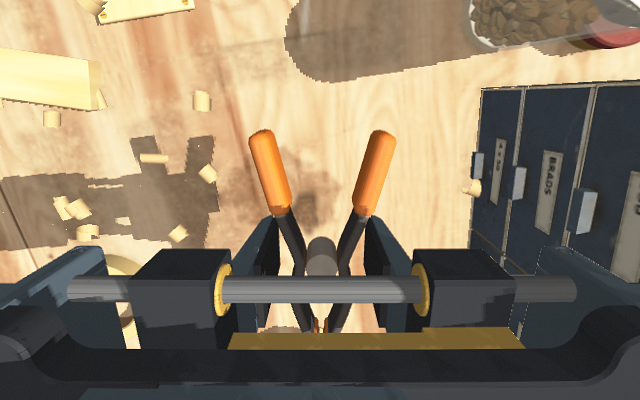

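```bash
python3 - <<'E'
from h import *
c=grab('wrist'); o=c['o']['ee_pos']; P=cloud(c)
f=c['frame'][:,:,::-1]; hsv=cv2.cvtColor(f,cv2.COLOR_BGR2HSV)
m=(hsv[...,0]<16)&(hsv[...,1]>170)&(P[...,2]>140)&(np.arange(400)[:,None]<240)
q=P[m]; yaw=c['o']['ee_rot'][2]; ax=np.array([np.cos(yaw),np.sin(yaw)]); px=np.array([np.sin(yaw),-np.cos(yaw)])
d=q[:,:2]-o[:2]; s=d@ax; w=d@px
print('tip along',np.percentile(s,[99,100]),'across',w.min(),w.max(),'z',np.percentile(q[:,2]-o[2],[5,50,95]))
E
python3 -m jog '[{"x":0.03,"y":0,"z":0,"rx":0,"ry":0,"rz":-0.02},{"x":0.06,"y":-0.005,"z":0,"rx":0,"ry":0,"rz":-0.04},{"x":0.10,"y":-0.01,"z":0,"rx":0,"ry":0,"rz":-0.06},{"x":0.14,"y":-0.015,"z":0,"rx":0,"ry":0,"rz":-0.077},{"x":0.18,"y":-0.02,"z":0,"rx":0,"ry":0,"rz":-0.077},{"x":0.21,"y":-0.023,"z":0,"rx":0,"ry":0,"rz":-0.077},{"x":0.24,"y":-0.023,"z":0,"rx":0,"ry":0,"rz":-0.077},{"x":0.26,"y":-0.023,"z":0,"rx":0,"ry":0,"rz":-0.077},{"x":0.26,"y":-0.023,"z":0,"rx":0,"ry":0,"rz":-0.077},{"x":0.26,"y":-0.023,"z":0,"rx":0,"ry":0,"rz":-0.077}]' 1 20
python3 - <<'E'
from h import *
c=grab('wrist'); save(c,'pics/N1.png')
E
```

```text
tip along [68.53707352 69.03694091] across -36.42431050014872 35.29030104760417 z [ 5.30481812 19.59194838 21.80657119]
clock: 26.62
ee_pos: [578.0, -109.3, 140.7]
ee_rot: [-3.138, -0.0, 1.519]
contact_force: [0.2, -0.9, -0.8]
opening: 51.8
```

View pics/N1.png

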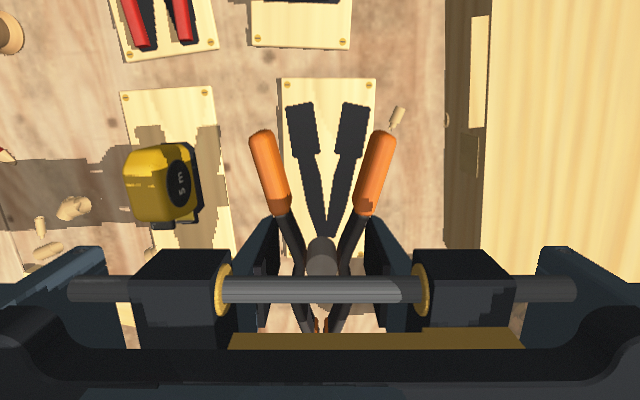

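The clamp is held square, tips up-image at (262,130) and (382,130), parallel to the outline. It is symmetric about the tool, with its middle at the TCP.

```bash
python3 go.py 582.5 -100.5 40 1.514; python3 -m jog '[{"x":0.009,"y":0.003,"z":0.02,"rx":0,"ry":0,"rz":0},{"x":0.009,"y":0.003,"z":0.06,"rx":0,"ry":0,"rz":0},{"x":0.009,"y":0.003,"z":0.095,"rx":0,"ry":0,"rz":0},{"x":0.009,"y":0.003,"z":0.115,"rx":0,"ry":0,"rz":0},{"x":0.009,"y":0.003,"z":0.115,"rx":0,"ry":0,"rz":0},{"x":0.009,"y":0.003,"z":0.115,"rx":0,"ry":0,"rz":0},{"x":0.009,"y":0.003,"z":0.115,"rx":0,"ry":0,"rz":0}]' 1 20;  python3 go.py 582.5 -100.5 9 1.514
```

```text
xyz mm [ 10.1   4.1 100.9] rot [-0.003  0.     0.004] gripped 52.3
clock: 27.25
ee_pos: [583.7, -102.6, 28.6]
ee_rot: [3.139, 0.0, 1.516]
contact_force: [0.2, -0.8, -1.1]
opening: 51.7
xyz mm [ 2.1 -1.4 19.6] rot [0.002 0.    0.002] gripped 51.7
```

```bash
python3 -m jog '[{"x":0.002,"y":-0.001,"z":0.005,"rx":0,"ry":0,"rz":0},{"x":0.002,"y":-0.001,"z":0.01,"rx":0,"ry":0,"rz":0},{"x":0.002,"y":-0.001,"z":0.015,"rx":0,"ry":0,"rz":0},{"x":0.002,"y":-0.001,"z":0.0175,"rx":0,"ry":0,"rz":0},{"x":0.002,"y":-0.001,"z":0.0175,"rx":0,"ry":0,"rz":0},{"x":0.002,"y":-0.001,"z":0.0175,"rx":0,"ry":0,"rz":0},{"x":0.002,"y":-0.001,"z":0.0175,"rx":0,"ry":0,"rz":0}]' 1 20;  python3 go.py 582.5 -100.5 9 1.514
```

```text
clock: 27.83
ee_pos: [581.9, -99.5, 10.1]
ee_rot: [3.141, 0.0, 1.517]
contact_force: [-0.5, -0.2, -1.4]
opening: 51.8
xyz mm [-1.   0.6  1.1] rot [0.    0.    0.003] gripped 51.8
```

```bash
python3 -m jog '[{"x":0,"y":0,"z":0.001,"rx":0,"ry":0,"rz":0},{"x":0,"y":0,"z":0.001,"rx":0,"ry":0,"rz":0},{"x":0,"y":0,"z":0.001,"rx":0,"ry":0,"rz":0}]' 1 5
python3 -m jog '[{"x":0,"y":0,"z":0,"rx":0,"ry":0,"rz":0},{"x":0,"y":0,"z":0,"rx":0,"ry":0,"rz":0},{"x":0,"y":0,"z":0,"rx":0,"ry":0,"rz":0},{"x":0,"y":0,"z":0,"rx":0,"ry":0,"rz":0},{"x":0,"y":0,"z":0,"rx":0,"ry":0,"rz":0},{"x":0,"y":0,"z":0,"rx":0,"ry":0,"rz":0},{"x":0,"y":0,"z":0,"rx":0,"ry":0,"rz":0},{"x":0,"y":0,"z":0,"rx":0,"ry":0,"rz":0}]' -0.9
python3 -m jog '[{"x":0,"y":0,"z":-0.03,"rx":0,"ry":0,"rz":0},{"x":0,"y":0,"z":-0.07,"rx":0,"ry":0,"rz":0},{"x":0,"y":0,"z":-0.11,"rx":0,"ry":0,"rz":0},{"x":-0.02,"y":-0.01,"z":-0.15,"rx":0,"ry":0,"rz":0},{"x":-0.05,"y":-0.03,"z":-0.18,"rx":0,"ry":0,"rz":0},{"x":-0.07,"y":-0.05,"z":-0.21,"rx":0,"ry":0,"rz":0},{"x":-0.08,"y":-0.07,"z":-0.25,"rx":0,"ry":0,"rz":0},{"x":-0.08,"y":-0.08,"z":-0.28,"rx":0,"ry":0,"rz":0},{"x":-0.08,"y":-0.08,"z":-0.28,"rx":0,"ry":0,"rz":0},{"x":-0.08,"y":-0.08,"z":-0.28,"rx":0,"ry":0,"rz":0}]' -1
python3 - <<'E'
from h import *
c=grab('wrist'); save(c,'pics/O1.png'); P=cloud(c); print(c['o']['ee_pos'])
print('boards');rects(P,3.5,9,(360,660,-250,10),500)
print('clamp');rects(P,14,50,(520,650,-200,0),200)
print('tape');rects(P,12,90,(380,480,-160,-40),100)
print('pl');rects(P,12,40,(380,500,10,210),100)
print('bl');rects(P,20,60,(500,650,20,220),200)
s=grab('scene');save(s,'pics/O2.png')
s=grab('side');save(s,'pics/O3.png')
E
```

```text
clock: 28.08
ee_pos: [581.8, -99.5, 9.0]
ee_rot: [3.141, 0.0, 1.517]
contact_force: [-0.3, -1.0, -1.1]
opening: 52.6
clock: 28.75
ee_pos: [581.7, -99.5, 9.0]
ee_rot: [3.142, -0.0, 1.517]
contact_force: [-0.2, 0.8, -0.3]
opening: 86.8
clock: 29.58
ee_pos: [497.9, -175.8, 292.1]
ee_rot: [3.135, 0.002, 1.516]
contact_force: [0.1, 0.5, -0.4]
opening: 91.1
[ 497.94312595 -175.79173516  292.06460509]
boards
c 582.7 -100.5  w 90.4 h 189.5  longaxis-from-y -3.30 deg z 5.8 mean [581.9 -93.8   5.8]
c 431.9 -101.0  w 90.4 h 189.6  longaxis-from-y 0.42 deg z 5.8 mean [434.8 -94.8   5.8]
clamp
c 569.5 -92.8  w 75.5 h 139.9  longaxis-from-y -17.37 deg z 28.2 mean [581.2 -92.2  26.9]
tape
c 430.5 -98.9  w 35.0 h 81.6  longaxis-from-y -0.84 deg z 66.5 mean [433.  -94.3  60. ]
pl
bl
```

View pics/O1.png

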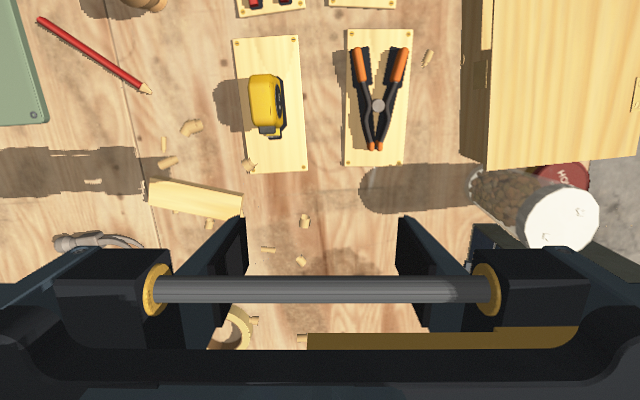

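View pics/O3.png

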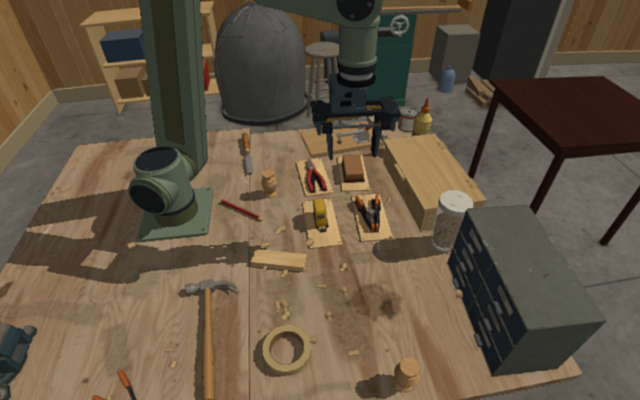

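```bash
python3 - <<'E'
from h import *
c=grab('wrist'); P=cloud(c)
m=((P[...,2]>14)&(P[...,2]<50)&(P[...,0]>520)&(P[...,0]<650)&(P[...,1]>-200)&(P[...,1]<0)).astype(np.uint8)
m=cv2.morphologyEx(m,cv2.MORPH_OPEN,np.ones((2,2)))>0
q=P[m][:,:2]
b=np.array([582.7,-100.5])
for a in (-1,-3.3,-5):
    t=np.radians(a);ax=np.array([-np.sin(t),np.cos(t)]);px=np.array([np.cos(t),np.sin(t)])
    s=(q-b)@ax;w=(q-b)@px;lo,hi=s.min(),s.max()
    print(a,lo.round(1),hi.round(1),[((w[(s>k)&(s<k+12)].max()+w[(s>k)&(s<k+12)].min())/2).round(1) for k in (lo,lo+12,lo+30,hi-36,hi-24,hi-12)])
s=grab('side');Q=cloud(s)
print('offcut now');rects(Q,14,26,(220,390,-300,-180),60)
E
```

```text
Traceback (most recent call last):
ValueError: zero-size array to reduction operation maximum which has no identity
```

```bash
python3 - <<'E'
from h import *
c=grab('wrist'); P=cloud(c)
m=((P[...,2]>14)&(P[...,2]<50)&(P[...,0]>520)&(P[...,0]<632)&(P[...,1]>-190)&(P[...,1]<-10)).astype(np.uint8)
n,L,S,C=cv2.connectedComponentsWithStats(m,connectivity=8);i=1+S[1:,4].argmax();print(n,S)
q=P[L==i][:,:2]
b=np.array([582.7,-100.5])
for a in (-1,-3.3,-5):
    t=np.radians(a);ax=np.array([-np.sin(t),np.cos(t)]);px=np.array([np.cos(t),np.sin(t)])
    s=(q-b)@ax;w=(q-b)@px;lo,hi=s.min(),s.max()
    print(a,lo.round(1),hi.round(1),[((w[(s>=k)&(s<k+12)].max()+w[(s>=k)&(s<k+12)].min())/2).round(1) for k in (lo,lo+12,lo+30,hi-36,hi-24,hi-12)])
s=grab('side');Q=cloud(s)
print('offcut now');rects(Q,14,26,(220,390,-300,-180),60)
E
```

```text
2 [[     0      0    640    400 254316]
 [   356     48     57    105   1684]]
-1 -66.1 70.2 [np.float64(-4.4), np.float64(-3.3), np.float64(-2.7), np.float64(0.9), np.float64(0.7), np.float64(0.6)]
-3.3 -66.3 69.1 [np.float64(-1.9), np.float64(-2.4), np.float64(-1.7), np.float64(-1.4), np.float64(-1.5), np.float64(-2.0)]
-5 -66.6 69.9 [np.float64(-0.2), np.float64(-1.1), np.float64(-0.9), np.float64(-3.0), np.float64(-3.4), np.float64(-3.9)]
offcut now
c 297.8 -239.9  w 66.8 h 140.4  longaxis-from-y 74.00 deg z 19.2 mean [ 301.8 -234.4   19. ]
```

The clamp is aligned with its outline, about 1.5 mm off centre, with its grips at the head edge. The offcut is in its original place. The arm is clear of everything, so I'm handing in.

```bash
python3 - <<'E'
from bench import manip
o=manip.get_obs();print(o['clock'],abs(o['qd']).max()); print(manip.hand_in())
E
```

```text
29.8833 0.006802009539435281
the job is handed in; nothing more can be done
None
```

All four tools are on their outlines and the job was handed in at 29.9 s of the 109 s allowed. I moved the tape first to clear the pliers' board, then the pliers, the block and the clamp.

These are the measured offsets from each outline's centre, against limits of 13 mm and 0.22 rad (12.6°):

| Tool | Offset along / across | Angle error | Pointing |
|---|---|---|---|
| Tape | about 2 mm | about 1.3° | hook away from the head edge |
| Pliers | about 1 mm | 0.3° | nose to the head edge |
| Block | about 1 mm | 0.1° | either way is right |
| Clamp | about 1.5 mm | about 0° | grips to the head edge |

- **Offcut:** it still read about (298,-240) mm at the end. I measured only a point on it at the start, near (300,-234), so "not moved" rests on the before and after pictures. No move came near it.
- **Checks that did not work:** the simple rectangle fit for the clamp gave a wrong -17° because of its V shape. I replaced it with centre lines along the board. The last wrist view did not take in the pliers and block. I measured each after releasing it, and they were still in place in the final side picture.
- **First move refused:** its rows lacked some of the required keys; the arm did not move.

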